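# Hold the air-abrasion cabinet's lid up for its new gas strut

## Robot

A 6-joint arm with a two-finger parallel gripper is mounted at the origin on the work surface. World frame = base frame: x ahead of the robot, y to its left, z up, the work surface at z = 0. Lengths are in m, angles in rad, forces in N, time in s.
With the tool pointing down it reaches from about 0.325 to 0.775 m from the base axis. Payload 9.3 kg.
Tool frame: the origin (TCP) lies midway between the tips of the shut fingers; the grasp point (between the pads) lies 19 mm behind it; z points along the fingers, y is the line along which they close (so a half turn about z gives the same grasp; the last joint's range is limited). The gripper opens to 85 mm and grips with 20 to 120 N. Pads are 22 mm wide; open, the fingers measure 114 mm over their backs; the gripper's body (76 mm by 85 mm) begins 54 mm behind the grasp point. The pads swing forward as they close: fully open they stand 13 mm farther back than shut.
Start: joints at [-1.455, 0.259, 0.021, 1.334, 0, 1.418], TCP at [0.146, -0.53, 0.231] pointing down, gripper open.
Joint ranges: [-3.04, 3.04], [-0.91, 1.82], [-1.04, 1.36], [-1.92, 1.95], [-1.52, 1.45], [-3.14, 3.14]. Speed limits (rad/s): [2.22, 2.22, 2.79, 3.14, 3.14, 3.14].

## Interface

Orientations are given as a rotation vector (axis times angle).
In Python, from plant import manip gives the robot as it stands.
- The arm moves only by the tool drive_tool, never from a script. Its argument "motion" is a list of rows, each an object of numbers: "hand": the finger opening in m, from 0 to 0.0854; "dx", "dy", "dz": the shift along the tool's x, y, z in m; "rx", "ry", "rz": the turn, a rotation vector about the tool's x, y, z in rad. In form: [{"hand": .., "dx": .., "dy": .., "dz": .., "rx": .., "ry": .., "rz": ..}, ...]. A call has 1 to 5 rows; each row shifts and turns the commanded pose from where the row before left it, along the tool's axes as they then stand; what a row does not reach is not made up. A row lasts 1/12 s, in which the tool goes at most 41.7 mm and 7.16 degrees, less where a joint would pass 70% of its speed; a pose out of reach is approached as far as the arm can. A call is refused whole if a number of a shift passes 0.0417 or a number of a turn 0.125, either way. A call with a gripper value outside its range is refused whole. The fingers move at their own pace and stop on an object; "squeeze" is the grip in N (left out, the last holds). Time passes only in rows, so rows that do not move let the fingers close. It gives the time, the measured TCP pose, the force, the opening and the grip force at its end, in the units of the state.
- manip.sense(): the state, without advancing time (a new reading comes with each control period).
- manip.snapshot(name): name is "scene" or "side" or "wrist"; returns (picture, depth): 420x560x3 uint8, red, green, blue; 420x560 float32, m along the optical axis (not along the pixel's ray), 0 where there is no reading.
- manip.camera_model(name): a dict with "fov_y" (degrees; the focal length in pixels is half the picture's height over the tangent of half this angle, whatever the lens; pixels are square), "cx", "cy" (the principal point, pixels), "world_from_camera" (4x4, takes a point from camera to world coordinates). Camera axes: x right, y up, looking along -z (the intrinsics and any distortion apply to the point x, -y, -z); pixel columns grow to the right and rows downward; lengths in m; the calibration is good to about 2 mm. A picture is of the moment at which its call begins: read the wrist's pose just before it. camera_model takes no time and is no camera call; for the wrist camera it gives the pose at the moment of the call.
- manip.job_done(): hands the job in; it is judged then, once.
The state is a dict: "clock": time; "qpos": joint angles; "joint_vel": joint speeds; "joint_torque": joint torques, N m; "tool_pos": TCP position; "tool_rot": TCP orientation; "force": force on the tool from outside, world axes, zero at the start; "wrist_torque": the same for the moment, N m; "finger_gap": opening from 0.0 (shut) to 1.0 (fully open); "gripper_force": force on a finger pad.
Only numpy, scipy, OpenCV 4.12 (cv2) and the standard library are available. Lean on these libraries where they do the work, as an engineer would, in place of code of your own. Each camera call takes 0.05 s, during which the arm holds its last target. There are 200 camera calls.

## Task

The old gas strut is off the small air-abrasion cabinet and a colleague is waiting to clip on the new one. Undo the lid's slotted quarter-turn lock with the red T-handled key (a quarter turn anticlockwise) and stand the key back in its wooden block; then raise the lid by its black handle until the red pointer at the hinge stands at the middle of the green band, and hold it still there. Leave the new strut, the yellow bottle and the fossil where they are, and finish while holding the lid: do not let go of it.

Things in the scene. Friction and masses are not known exactly. Their poses are not given: they have to be found in the camera images.
- cabinet: Fixed slate-blue air-abrasion cabinet, 300 deep (x), 340 wide (y); origin on the bench under its middle; x from front (two round arm ports, facing the robot) to back, y to its left. Lid hinge axis along y at x=+140, z=200 mm. Shut lid: level white front flange (top z=130, x -157 to -80), then a clear window up to the hinge. Quadrant with green band at the hinge, y=+145 to +185, up to z=315.
- lid: The hinged lid with handle, lock and pointer: origin on the hinge axis at mid width; its axes are the cabinet's when shut (y along the hinge axis); lid angle = its turn about +y, 0 shut, grows as the front is lifted, limit 1.3 rad. Swings freely: about 0.7 kg (about 4 N at the handle), falls shut when let go. While locked it lifts no more than about 0.01 rad.
- grip_bar (a point): Middle of the black bow handle's round bar: 12 mm diameter, 120 mm long along the cabinet's y, a post at either end, its axis 40 mm above the flange; 255 mm before and, lid shut, 30 mm below the hinge axis (cabinet x=-115, z=170 mm). Moves with the lid. The bar can turn between finger pads.
- lock (a joint): Angle of the lock screw, rad: 0 fully locked, 1.57 fully open (stops at both ends), grows anticlockwise seen from above. A tongue under the flange holds the lid shut until about 1.15. Turns stiffly (about 0.05 N m), stays where left.
- slot (a point): Centre of the lock's round brass slotted head, at its top face, 8 mm above the flange; head 26 mm diameter, at cabinet x = -110, y = +105 mm. The slot is 6 mm wide, 6 mm deep, right across the head, along this point's x axis (parallel to the cabinet's x at lock angle 0). z is the screw axis, up when the lid is shut.
- head: The lock's brass head itself (part of the screw, turns with it): origin on the screw axis at the flange face, x along the slot. It is turned with the key, not with the fingers.
- key: Loose T-handled key, 0.15 kg, upright: origin at the blade's tip, z up along the shank, x along the T bar. Steel blade 16 mm wide along x, 3 mm thick, 12 mm tall; shank 12 mm diameter; collar 35 mm diameter with its underside 42 mm above the tip; red T bar 80 mm long (x), 16 mm wide (y), 18 mm high with its top 106 mm above the tip.
- key_bar (a point): Middle of the key's T bar, 97 mm above the blade's tip. Fingers closing across the 16 mm width fit above the collar.
- block: Fixed wooden key block, 70 (x) by 90 (y) by 50 mm high; origin on the bench under its middle; a 25 mm bore right through its middle. The key stands in it with its collar on the block's top, blade tip 8 mm above the bench.
- band (a joint): Lid angle, rad, at which the pointer stands at the middle of the green band; differs from start to start and does not change by itself.
- band_mid (a point): Middle of the green band on the quadrant's rim, 105 mm from the hinge axis; the band is 17 mm long along the rim and may be pushed round by mistake.
- pointer (a point): Point under the red pointer's tip, 105 mm from the hinge axis, turning with the lid; meets band_mid when the lid stands at the marked angle. Its axes are those of the lid.
- strut: New gas strut lying on the bench, 206 mm long along its x, 20 mm high, black and steel. Bystander.
- bottle: Yellow bottle, 60 mm diameter, 165 mm high, origin under its middle. Bystander.
- fossil: Brown rock slab with a spiral fossil, 100 x 85 x 24 mm (30 mm with the spiral), origin under its middle. Bystander.
Things that resemble listed ones, but are neither listed nor needed, are in the scene too. Leave any turquoise look-alike of the key alone.

How it is judged:
By the outcome, as a careful person would: the job done as asked, in the order asked, and still so for the second after the job is handed in, while the arm keeps its last pose, push and grip.
It also fails if it takes over 61 s, if anything falls off the work surface, if the arm or the gripper's body presses on something with over 40 N, if the wrist force passes 120 N, or if a joint passes its speed limit or range.

## Working session

There is one attempt and no reset: what is moved stays moved. The work goes in short steps, Python scripts to look and compute and a tool call to move; the robot and the scene stay as the last step left them, time stands still between calls to the robot, and variables do not carry over. Pictures are saved under pics/ and viewed, at most 10 in all, crops included, and the job is handed in when it is done.

Besides the shell and the picture viewer there is one more tool, called after "Request:" by a JSON object that holds its "fn" and its "kwargs", one argument or row to a line. drive_tool: Moves the arm, as the interface text tells. Its arguments: {"type":"object","properties":{"motion":{"type":"array"},"squeeze":{"type":"number"}},"required":["motion"]}

```bash
mkdir -p pics; ls; cat > h.py <<'E'
import numpy as np, cv2
from plant import manip
from scipy.spatial.transform import Rotation as R
def snap(n):
    m=manip.camera_model(n); p,d=manip.snapshot(n); return p,d,m
def world(d,m):
    f=210/np.tan(np.radians(m['fov_y'])/2); v,u=np.mgrid[:420,:560]
    c=np.stack([(u-m['cx'])/f*d,-(v-m['cy'])/f*d,-d,np.ones_like(d)],-1)
    return (c@np.array(m['world_from_camera']).T)[...,:3]
def save(n,p): cv2.imwrite('pics/'+n+'.png',p[...,::-1])
E
python3 - <<'E'
from h import *
for n in ['scene','side','wrist']:
    p,d,m=snap(n); save(n+'0',p); np.savez('/tmp/'+n,p=p,d=d,w=world(d,m))
    print(n,{k:v for k,v in m.items() if k!='world_from_camera'},np.round(m['world_from_camera'],3).tolist())
a=[cv2.imread(f'pics/{n}0.png') for n in ['scene','side']]
print(manip.sense())
E
```

```text
pics
scene {'fov_y': 47.19717160906952, 'cx': 275.8414781889359, 'cy': 212.04125877534983} [[-0.194, -0.664, 0.722, 1.538], [0.981, -0.115, 0.158, 0.181], [-0.022, 0.739, 0.674, 1.056], [0.0, 0.0, 0.0, 1.0]]
side {'fov_y': 56.856818871270995, 'cx': 288.14354250401647, 'cy': 210.43835542342003} [[0.986, 0.106, -0.13, 0.448], [-0.167, 0.525, -0.835, -0.926], [-0.02, 0.844, 0.535, 0.78], [0.0, 0.0, 0.0, 1.0]]
wrist {'fov_y': 67.26790839158757, 'cx': 274.88556822259363, 'cy': 213.38558552709696} [[0.266, 0.928, 0.259, 0.211], [-0.964, 0.257, 0.071, -0.512], [-0.001, -0.269, 0.963, 0.373], [0.0, 0.0, 0.0, 1.0]]
{'clock': 0.15, 'qpos': array([-1.45459461e+00,  2.59084346e-01,  2.09603920e-02,  1.33370664e+00,
       -1.33072015e-05,  1.41821416e+00]), 'joint_vel': array([ 0.00134821, -0.00128847,  0.00068222, -0.00270237, -0.00143008,
       -0.00076716]), 'joint_torque': array([ 3.50514470e-03, -5.55971575e+01,  3.44662535e+01,  1.13090847e-02,
       -6.35292804e-05, -2.98950795e-05]), 'tool_pos': array([ 0.14603477, -0.53004703,  0.23080295]), 'tool_rot': array([-3.11223985e+00, -4.20796379e-01, -8.64845568e-06]), 'force': array([-0.73935695, -0.18383016, -0.14228841]), 'wrist_torque': array([-0.01551895,  0.00051937, -0.01639033]), 'gripper_force': 0.0, 'finger_gap': 0.9978022817576414}
```

View pics/scene0.png

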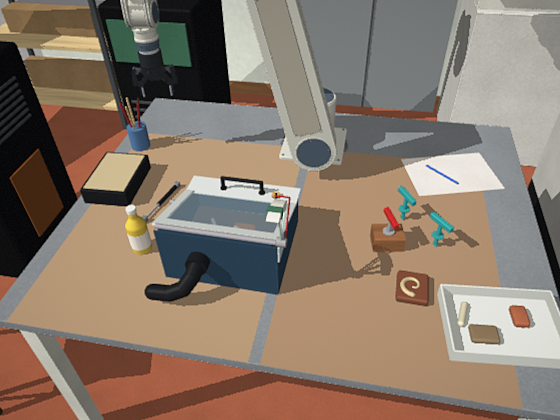

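View pics/side0.png

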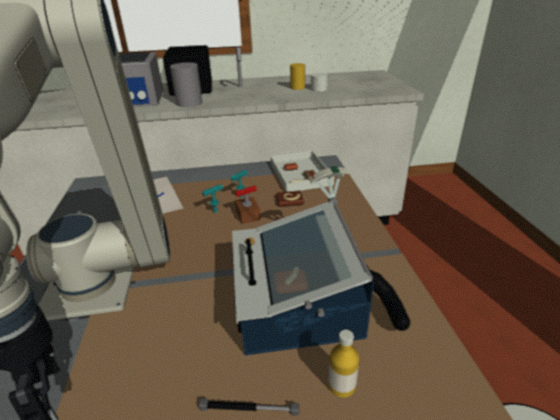

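The scene view has the red key in its wooden block at about (391,220), with turquoise look-alikes at (405,200) and (440,228). The red pointer at the hinge is near (288,205), and the red/brown fossils in the tray are at about (520,316). The side view has the red key at (246,190), the brass lock head at (251,241), the black handle at (250,262), and the strut and bottle at the near side. I choose the red T-bar standing in the wooden block and will check it in a crop.

```bash
python3 - <<'E'
from h import *
for n in ['scene','side']:
    z=np.load(f'/tmp/{n}.npz'); p,w,d=z['p'],z['w'],z['d']
    hsv=cv2.cvtColor(p,cv2.COLOR_RGB2HSV); H,S,V=[hsv[...,i].astype(int) for i in range(3)]
    ins=(w[...,0]>0.2)&(w[...,0]<1.2)&(abs(w[...,1])<.7)&(d>0)&(w[...,2]>.02)
    for nm,m in dict(red=((H<6)|(H>174))&(S>170)&(V>90),green=(H>40)&(H<80)&(S>90)&(V>50),
      brass=(H>14)&(H<30)&(S>90)&(V>90)&(w[...,2]>.1),black=(V<45)&(w[...,2]>.12),blue=(H>95)&(H<118)&(S>100),white=(S<40)&(V>150)&(abs(w[...,2]-.13)<.008),
      wood=(H<18)&(S>80)&(abs(w[...,2]-.05)<.005)).items():
        k,l,st,c=cv2.connectedComponentsWithStats((m&ins).astype(np.uint8))
        for i in range(1,k):
            if st[i,4]>12:
                q=w[l==i]; print(n,nm,c[i].round(),st[i,4],'med',np.median(q,0).round(3),'lo',np.percentile(q,3,axis=0).round(3),'hi',np.percentile(q,97,axis=0).round(3))
p=np.load('/tmp/scene.npz')['p'];q=np.load('/tmp/side.npz')['p']
a=cv2.resize(p[170:270,360:460],(500,500),interpolation=cv2.INTER_CUBIC)
b=cv2.resize(p[170:250,210:310],(500,400),interpolation=cv2.INTER_CUBIC)
save('c1',cv2.resize(np.hstack([a,np.pad(b,((0,100),(0,0),(0,0)))]),(800,400)))
E
```

```text
scene red [391. 218.] 142 med [0.494 0.289 0.112] lo [0.456 0.271 0.101] hi [0.526 0.306 0.116]
scene red [286. 227.] 24 med [0.706 0.023 0.225] lo [0.6   0.006 0.133] hi [0.717 0.025 0.25 ]
scene green [275. 209.] 74 med [0.724 0.    0.307] lo [ 0.714 -0.017  0.303] hi [0.731 0.016 0.31 ]
scene brass [273. 194.] 14 med [ 0.477 -0.058  0.137] lo [ 0.467 -0.062  0.132] hi [ 0.487 -0.054  0.14 ]
scene brass [134. 223.] 263 med [ 0.645 -0.427  0.114] lo [ 0.622 -0.453  0.102] hi [ 0.662 -0.409  0.143]
scene black [242. 183.] 186 med [ 0.471 -0.152  0.172] lo [ 0.465 -0.216  0.131] hi [ 0.476 -0.091  0.177]
scene black [196. 257.] 162 med [ 0.749 -0.208  0.126] lo [ 0.732 -0.23   0.12 ] hi [ 0.764 -0.191  0.131]
scene blue [226. 257.] 5002 med [ 0.732 -0.124  0.114] lo [ 0.558 -0.312  0.026] hi [0.737 0.007 0.188]
scene white [292. 152.] 25 med [ 0.244 -0.04   0.13 ] lo [ 0.238 -0.051  0.122] hi [ 0.252 -0.031  0.137]
scene white [333. 153.] 21 med [0.23  0.093 0.13 ] lo [0.225 0.086 0.122] hi [0.235 0.1   0.137]
scene white [226. 190.] 1117 med [ 0.477 -0.216  0.129] lo [ 0.426 -0.32   
[... 983 characters left out ...]
 25 med [0.24  0.023 0.144] lo [ 0.238 -0.007  0.127] hi [0.244 0.045 0.163]
side black [250. 263.] 154 med [ 0.466 -0.195  0.173] lo [ 0.46  -0.225  0.132] hi [ 0.471 -0.106  0.176]
side black [368. 290.] 153 med [ 0.726 -0.317  0.148] lo [ 0.706 -0.327  0.124] hi [ 0.729 -0.284  0.182]
side black [302. 308.] 17 med [ 0.568 -0.323  0.133] lo [ 0.563 -0.325  0.129] hi [ 0.573 -0.321  0.139]
side blue [312. 321.] 4431 med [ 0.597 -0.324  0.085] lo [ 0.44  -0.327  0.025] hi [ 0.724 -0.32   0.161]
side white [262. 315.] 30 med [ 0.479 -0.325  0.129] lo [ 0.456 -0.327  0.127] hi [ 0.498 -0.314  0.131]
side wood [247. 205.] 205 med [0.488 0.272 0.049] lo [0.451 0.239 0.046] hi [0.523 0.33  0.052]
```

View pics/c1.png

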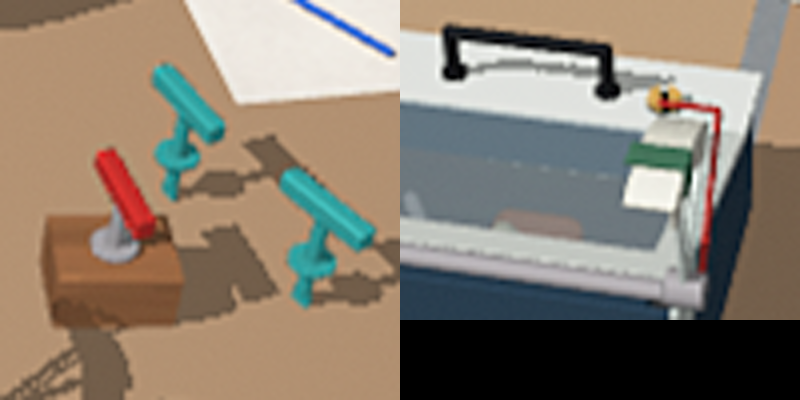

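The crop confirms the red T-key standing in the wooden block with its collar on top, and two turquoise copies beside it. In the right half, the red pointer and green band are at the hinge quadrant and the brass head is just left of the pointer's tip line.

```bash
cat >> h.py <<'E'
def pose():
    s=manip.sense(); Rm=R.from_rotvec(s['tool_rot']).as_matrix(); return s,np.array(s['tool_pos']),Rm
def go(xyz,yaw=None):
    "yaw = world yaw of tool x axis, tool down; prints shift in present tool axes, then rz"
    s,p,Rm=pose(); d=Rm.T@(np.array(xyz)-p); n=np.abs(d).max()
    y0=np.arctan2(Rm[1,0],Rm[0,0]); out=d
    print('t',round(s['clock'],2),'tcp',p.round(4),'yaw',round(y0,4),'z',Rm[:,2].round(4),'q1,6',s['qpos'][[0,5]].round(2),'f',np.round(s['force'],1),'gap',round(s['finger_gap'],3),s['gripper_force'])
    print('shift',d.round(4),'len',np.linalg.norm(d).round(3))
    if yaw is not None: print('rz', -((yaw-y0+np.pi)%(2*np.pi)-np.pi))
E
python3 - <<'E'
from h import *
for n in ['scene','side']:
    z=np.load(f'/tmp/{n}.npz'); p,w,d=z['p'],z['w'],z['d']
    hsv=cv2.cvtColor(p,cv2.COLOR_RGB2HSV); H,S,V=[hsv[...,i].astype(int) for i in range(3)]
    for m in [((H<6)|(H>174))&(S>150)&(w[...,2]>.095)&(w[...,2]<.125)&(w[...,1]>.2)&(w[...,1]<.4)&(w[...,0]<.6), (V<50)&(w[...,2]>.155)&(w[...,2]<.185)&(abs(w[...,0]-.47)<.05)&(w[...,1]<0)]:
        q=w[m][:,:2]; c,ev=np.linalg.eigh(np.cov(q.T)); print(n,q.mean(0),np.degrees(np.arctan2(ev[1,1],ev[0,1])))
        v=ev[:,1]; t=(q-q.mean(0))@v; print(np.ptp(t), q.mean(0)+v*(t.max()+t.min())/2)
go([.47,.28,.30],0)
E
```

```text
scene [0.49356235 0.28810834] -156.39326003033395
0.08017670265542767 [0.490005   0.28655367]
scene [ 0.47071884 -0.1528265 ] 88.81158622232046
0.1266332993524985 [ 0.47069894 -0.15378618]
side [0.48621054 0.28134447] -156.06744667417001
0.07916593611089967 [0.4882972  0.28227057]
side [ 0.46647679 -0.16999898] 89.19139366213076
0.12720427192596287 [ 0.46659304 -0.16176217]
t 0.15 tcp [ 0.146  -0.53    0.2308] yaw 0.2688 z [-1.e-04  1.e-03 -1.e+00] q1,6 [-1.45  1.42] f [-0.7 -0.2 -0.1] gap 0.998 0.0
shift [ 0.5275 -0.695  -0.0684] len 0.875
rz 0.2687838127146973
```

```bash
cat >> h.py <<'E'
def rows(wps,yaws,ns):
    "print rounded per-row shifts, tool pointing down, through way-points"
    s,p,Rm=pose(); y0=np.arctan2(Rm[1,0],Rm[0,0]); p=p.copy(); k=0
    for w,y1,n in zip(wps,yaws,ns):
        tgt=np.array(w)
        for i in range(n):
            rem=n-i; d=Rm.T@((tgt-p)/rem); dy=(y1-y0)/rem
            d=d.round(4); p=p+Rm@d; y0+=round(dy,3); Rm=R.from_euler('z',round(dy,3)).as_matrix()@Rm
            print(('\n' if k%5==0 else '')+'{"dx":%g,"dy":%g,"dz":%g,"rz":%g}'%(d[0],d[1],d[2],-round(dy,3)),end=','); k+=1
    print()
E
python3 - <<'E'
from h import *
rows([[.36,-.15,.32],[.47,.28,.30]],[0.27+1.625,0.27+3.287],[13,14])
E
```

```text
{"dx":0.0236,"dy":-0.0238,"dz":-0.0068,"rz":-0.125},{"dx":0.0264,"dy":-0.0207,"dz":-0.0068,"rz":-0.125},{"dx":0.0288,"dy":-0.0172,"dz":-0.0068,"rz":-0.125},{"dx":0.0307,"dy":-0.0135,"dz":-0.0069,"rz":-0.125},{"dx":0.0322,"dy":-0.0096,"dz":-0.0069,"rz":-0.125},
{"dx":0.0331,"dy":-0.0055,"dz":-0.0069,"rz":-0.125},{"dx":0.0335,"dy":-0.0013,"dz":-0.0068,"rz":-0.125},{"dx":0.0334,"dy":0.0029,"dz":-0.0069,"rz":-0.125},{"dx":0.0328,"dy":0.007,"dz":-0.0069,"rz":-0.125},{"dx":0.0317,"dy":0.011,"dz":-0.0069,"rz":-0.125},
{"dx":0.0301,"dy":0.0149,"dz":-0.0068,"rz":-0.125},{"dx":0.028,"dy":0.0186,"dz":-0.0069,"rz":-0.126},{"dx":0.0254,"dy":0.0219,"dz":-0.0068,"rz":-0.125},{"dx":0.0266,"dy":0.0172,"dz":0.0014,"rz":-0.119},{"dx":0.0244,"dy":0.0203,"dz":0.0014,"rz":-0.119},
{"dx":0.0218,"dy":0.023,"dz":0.0014,"rz":-0.119},{"dx":0.0189,"dy":0.0254,"dz":0.0014,"rz":-0.119},{"dx":0.0158,"dy":0.0275,"dz":0.0014,"rz":-0.119},{"dx":0.0124,"dy":0.0292,"dz":0.0014,"rz":-0.119},{"dx":0.0088,"dy":0.0305,"dz":0.0014,"rz":-0.119},
{"dx":0.0052,"dy":0.0313,"dz":0.0014,"rz":-0.118},{"dx":0.0014,"dy":0.0317,"dz":0.0014,"rz":-0.119},{"dx":-0.0023,"dy":0.0316,"dz":0.0014,"rz":-0.118},{"dx":-0.006,"dy":0.0311,"dz":0.0014,"rz":-0.119},{"dx":-0.0097,"dy":0.0302,"dz":0.0014,"rz":-0.118},
{"dx":-0.0132,"dy":0.0288,"dz":0.0014,"rz":-0.119},{"dx":-0.0165,"dy":0.027,"dz":0.0014,"rz":-0.118},
```

Request:
{"fn": "drive_tool", "kwargs": {
  "motion": [
    {"hand": 0.085, "dx": 0.024, "dy": -0.024, "dz": -0.007, "rz": -0.124},
    {"dx": 0.026, "dy": -0.021, "dz": -0.007, "rz": -0.124},
    {"dx": 0.029, "dy": -0.017, "dz": -0.007, "rz": -0.124},
    {"dx": 0.031, "dy": -0.0135, "dz": -0.007, "rz": -0.124},
    {"dx": 0.032, "dy": -0.01, "dz": -0.007, "rz": -0.124}
  ]
}}

```text
validation failed for argument at $.mo...
```

Request:
{"fn": "drive_tool", "kwargs": {
  "motion": [
    {"dx": 0.033, "dy": -0.0055, "dz": -0.007, "rz": -0.124},
    {"dx": 0.0335, "dy": -0.001, "dz": -0.007, "rz": -0.124},
    {"dx": 0.0335, "dy": 0.003, "dz": -0.007, "rz": -0.124},
    {"dx": 0.033, "dy": 0.007, "dz": -0.007, "rz": -0.124},
    {"dx": 0.032, "dy": 0.011, "dz": -0.007, "rz": -0.124}
  ]
}}

```text
validation failed for argument at $.mo...
```

Request:
{"fn": "drive_tool", "kwargs": {
  "motion": [
    {"dx": 0.03, "dy": 0.015, "dz": -0.007, "rz": -0.124},
    {"dx": 0.028, "dy": 0.0185, "dz": -0.007, "rz": -0.124},
    {"dx": 0.0255, "dy": 0.022, "dz": -0.007, "rz": -0.124},
    {"dx": 0.0265, "dy": 0.017, "dz": 0.001, "rz": -0.12},
    {"dx": 0.0245, "dy": 0.02, "dz": 0.001, "rz": -0.12}
  ]
}}

```text
validation failed for argument at $.mo...
```

Request:
{"fn": "drive_tool", "kwargs": {
  "motion": [
    {"dx": 0.022, "dy": 0.023, "dz": 0.001, "rz": -0.12},
    {"dx": 0.019, "dy": 0.0255, "dz": 0.001, "rz": -0.12},
    {"dx": 0.016, "dy": 0.0275, "dz": 0.001, "rz": -0.12},
    {"dx": 0.0125, "dy": 0.029, "dz": 0.001, "rz": -0.12},
    {"dx": 0.009, "dy": 0.0305, "dz": 0.001, "rz": -0.12}
  ]
}}

```text
validation failed for argument at $.mo...
```

Request:
{"fn": "drive_tool", "kwargs": {
  "motion": [
    {"hand": 0.085, "dx": 0.024, "dy": -0.024, "dz": -0.007, "rx": 0, "ry": 0, "rz": -0.124},
    {"hand": 0.085, "dx": 0.026, "dy": -0.021, "dz": -0.007, "rx": 0, "ry": 0, "rz": -0.124},
    {"hand": 0.085, "dx": 0.029, "dy": -0.017, "dz": -0.007, "rx": 0, "ry": 0, "rz": -0.124},
    {"hand": 0.085, "dx": 0.031, "dy": -0.0135, "dz": -0.007, "rx": 0, "ry": 0, "rz": -0.124},
    {"hand": 0.085, "dx": 0.032, "dy": -0.01, "dz": -0.007, "rx": 0, "ry": 0, "rz": -0.124}
  ]
}}

```text
clock: 0.57
tool_pos: [0.2289, -0.382, 0.2663]
tool_rot: [-2.832, -1.358, -0.0]
force: [0.6, -0.7, 0.3]
finger_gap: 0.99
gripper_force: 0.0
```

Request:
{"fn": "drive_tool", "kwargs": {
  "motion": [
    {"hand": 0.085, "dx": 0.033, "dy": -0.0055, "dz": -0.007, "rx": 0, "ry": 0, "rz": -0.124},
    {"hand": 0.085, "dx": 0.0335, "dy": -0.001, "dz": -0.007, "rx": 0, "ry": 0, "rz": -0.124},
    {"hand": 0.085, "dx": 0.0335, "dy": 0.003, "dz": -0.007, "rx": 0, "ry": 0, "rz": -0.124},
    {"hand": 0.085, "dx": 0.033, "dy": 0.007, "dz": -0.007, "rx": 0, "ry": 0, "rz": -0.124},
    {"hand": 0.085, "dx": 0.032, "dy": 0.011, "dz": -0.007, "rx": 0, "ry": 0, "rz": -0.124}
  ]
}}

```text
clock: 0.98
tool_pos: [0.3126, -0.2361, 0.3016]
tool_rot: [2.283, 2.158, 0.0]
force: [0.9, -1.0, 0.3]
finger_gap: 0.999
gripper_force: 0.0
```

Request:
{"fn": "drive_tool", "kwargs": {
  "motion": [
    {"hand": 0.085, "dx": 0.03, "dy": 0.015, "dz": -0.007, "rx": 0, "ry": 0, "rz": -0.124},
    {"hand": 0.085, "dx": 0.028, "dy": 0.0185, "dz": -0.007, "rx": 0, "ry": 0, "rz": -0.124},
    {"hand": 0.085, "dx": 0.0255, "dy": 0.022, "dz": -0.007, "rx": 0, "ry": 0, "rz": -0.124},
    {"hand": 0.085, "dx": 0.0265, "dy": 0.017, "dz": 0.001, "rx": 0, "ry": 0, "rz": -0.12},
    {"hand": 0.085, "dx": 0.0245, "dy": 0.02, "dz": 0.001, "rx": 0, "ry": 0, "rz": -0.12}
  ]
}}

```text
clock: 1.4
tool_pos: [0.3793, -0.0879, 0.3204]
tool_rot: [1.526, 2.745, 0.0]
force: [1.4, -0.3, -0.2]
finger_gap: 1.0
gripper_force: 0.0
```

Request:
{"fn": "drive_tool", "kwargs": {
  "motion": [
    {"hand": 0.085, "dx": 0.022, "dy": 0.023, "dz": 0.001, "rx": 0, "ry": 0, "rz": -0.12},
    {"hand": 0.085, "dx": 0.019, "dy": 0.0255, "dz": 0.001, "rx": 0, "ry": 0, "rz": -0.12},
    {"hand": 0.085, "dx": 0.016, "dy": 0.0275, "dz": 0.001, "rx": 0, "ry": 0, "rz": -0.12},
    {"hand": 0.085, "dx": 0.0125, "dy": 0.029, "dz": 0.001, "rx": 0, "ry": 0, "rz": -0.12},
    {"hand": 0.085, "dx": 0.009, "dy": 0.0305, "dz": 0.001, "rx": 0, "ry": 0, "rz": -0.12}
  ]
}}

```text
clock: 1.82
tool_pos: [0.4189, 0.0659, 0.3152]
tool_rot: [0.647, 3.074, 0.0]
force: [0.6, -0.9, 0.8]
finger_gap: 0.996
gripper_force: 0.0
```

```bash
python3 - <<'E'
from h import *
go([.47,.28,.30],.27+3.287)
rows([[.47,.28,.28]],[.27+3.287],[10])
p,d,m=snap('wrist'); np.savez('/tmp/w1',p=p,d=d,w=world(d,m)); save('w1',p)
E
```

```text
t 1.82 tcp [0.4189 0.0659 0.3152] yaw 2.7268 z [ 1.e-04 -0.e+00 -1.e+00] q1,6 [-0.04  0.37] f [ 0.6 -0.9  0.8] gap 0.996 0.0
shift [0.0395 0.2165 0.0152] len 0.221
rz -0.8301692368682865

{"dx":0.004,"dy":0.0217,"dz":0.0035,"rz":-0.083},{"dx":0.0021,"dy":0.0219,"dz":0.0035,"rz":-0.083},{"dx":0.0003,"dy":0.022,"dz":0.0035,"rz":-0.083},{"dx":-0.0015,"dy":0.022,"dz":0.0035,"rz":-0.083},{"dx":-0.0033,"dy":0.0217,"dz":0.0035,"rz":-0.083},
{"dx":-0.0051,"dy":0.0214,"dz":0.0035,"rz":-0.083},{"dx":-0.0069,"dy":0.0209,"dz":0.0036,"rz":-0.083},{"dx":-0.0086,"dy":0.0203,"dz":0.0035,"rz":-0.083},{"dx":-0.0102,"dy":0.0195,"dz":0.0036,"rz":-0.083},{"dx":-0.0118,"dy":0.0185,"dz":0.0035,"rz":-0.083},
```

Request:
{"fn": "drive_tool", "kwargs": {
  "motion": [
    {"hand": 0.085, "dx": 0.004, "dy": 0.0217, "dz": 0.0035, "rx": 0, "ry": 0, "rz": -0.083},
    {"hand": 0.085, "dx": 0.002, "dy": 0.022, "dz": 0.0035, "rx": 0, "ry": 0, "rz": -0.083},
    {"hand": 0.085, "dx": 0, "dy": 0.022, "dz": 0.0035, "rx": 0, "ry": 0, "rz": -0.083},
    {"hand": 0.085, "dx": -0.0015, "dy": 0.022, "dz": 0.0035, "rx": 0, "ry": 0, "rz": -0.083},
    {"hand": 0.085, "dx": -0.0035, "dy": 0.022, "dz": 0.0035, "rx": 0, "ry": 0, "rz": -0.083}
  ]
}}

```text
clock: 2.28
tool_pos: [0.4458, 0.1725, 0.2975]
tool_rot: [-0.003, -3.141, 0.0]
force: [0.4, -1.4, 1.0]
finger_gap: 0.996
gripper_force: 0.0
```

Request:
{"fn": "drive_tool", "kwargs": {
  "motion": [
    {"hand": 0.085, "dx": -0.005, "dy": 0.0215, "dz": 0.0035, "rx": 0, "ry": 0, "rz": -0.083},
    {"hand": 0.085, "dx": -0.007, "dy": 0.021, "dz": 0.0035, "rx": 0, "ry": 0, "rz": -0.083},
    {"hand": 0.085, "dx": -0.0085, "dy": 0.02, "dz": 0.0035, "rx": 0, "ry": 0, "rz": -0.083},
    {"hand": 0.085, "dx": -0.01, "dy": 0.0195, "dz": 0.0035, "rx": 0, "ry": 0, "rz": -0.083},
    {"hand": 0.085, "dx": -0.012, "dy": 0.0185, "dz": 0.0035, "rx": 0, "ry": 0, "rz": -0.083}
  ]
}}

```text
clock: 2.7
tool_pos: [0.472, 0.2792, 0.2799]
tool_rot: [0.644, -3.074, 0.0]
force: [0.8, -0.7, -0.9]
finger_gap: 0.993
gripper_force: 0.0
```

```bash
cat >> h.py <<'E'
def ray(uv,m,zp):
    f=210/np.tan(np.radians(m['fov_y'])/2); T=np.array(m['world_from_camera'])
    uv=np.atleast_2d(uv); r=np.stack([(uv[:,0]-m['cx'])/f,-(uv[:,1]-m['cy'])/f,-np.ones(len(uv))],1)@T[:3,:3].T
    return T[:3,3]+r*((zp-T[2,3])/r[:,2])[:,None]
def redtop(p,w,m,z,cond):
    hsv=cv2.cvtColor(p,cv2.COLOR_RGB2HSV); H,S,V=[hsv[...,i].astype(int) for i in range(3)]
    mk=((H<6)|(H>174))&(S>140)&(V>60)&cond
    k,l,st,c=cv2.connectedComponentsWithStats(mk.astype(np.uint8)); i=1+st[1:,4].argmax()
    top=(l==i)&(abs(w[...,2]-z)<.004); v,u=np.nonzero(top)
    P=ray(np.stack([u,v],1),m,z)[:,:2]; r=cv2.minAreaRect((P*1000).astype(np.float32)); return r,st[i],top.sum(), np.median(w[top],0)
E
python3 - <<'E'
from h import *
p,d,m=snap('wrist'); w=world(d,m); save('w2',p); np.savez('/tmp/w2',p=p,d=d,w=w)
print(redtop(p,w,m,.114,(w[...,2]>.08)))
# block top
hsv=cv2.cvtColor(p,cv2.COLOR_RGB2HSV); 
mk=(abs(w[...,2]-.05)<.004)&(hsv[...,1]>80)&(hsv[...,0]<20)
v,u=np.nonzero(mk); print(cv2.minAreaRect((ray(np.stack([u,v],1),m,.05)[:,:2]*1000).astype(np.float32)),mk.sum())
# head from earlier wrist w1 is unposed; skip
go([.489,.284,.2],.415+np.pi)
E
```

```text
(((483.98309326171875, 287.6114196777344), (78.37879943847656, 14.853806495666504), 23.491090774536133), array([ 270,  171,   16,   77, 1142], dtype=int32), np.int64(1116), array([0.48287414, 0.28668049, 0.11321718]))
((484.8543395996094, 287.3708190917969), (70.27933502197266, 89.82463073730469), 10.758337020874023) 3126
t 2.75 tcp [0.4726 0.2819 0.2786] yaw -2.7212 z [-1.6e-03  8.0e-04 -1.0e+00] q1,6 [ 0.38 -0.04] f [-2.6 -0.4 -2.4] gap 0.994 0.0
shift [-0.016  -0.0049  0.0785] len 0.08
rz 0.005376520391228823
```

View pics/w2.png

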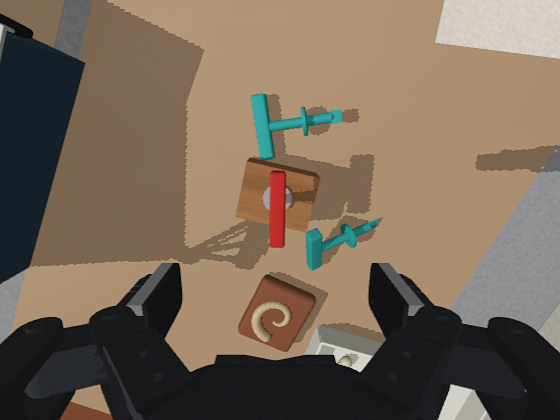

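The wrist view shows the red bar at (278,208) over the wooden block at (278,195). The turquoise look-alikes are at (262,125) and (314,248), clear of narrowed fingers.

```bash
python3 - <<'E'
from h import *
go([.4848,.2872,.14],.411+np.pi)
E
```

```text
t 2.75 tcp [0.4726 0.2819 0.2786] yaw -2.7212 z [-1.6e-03  8.0e-04 -1.0e+00] q1,6 [ 0.38 -0.04] f [-2.6 -0.4 -2.4] gap 0.994 0.0
shift [-0.0135 -0.0003  0.1385] len 0.139
rz 0.009376520391228382
```

Request:
{"fn": "drive_tool", "kwargs": {
  "motion": [
    {"hand": 0.055, "dx": -0.0035, "dy": 0, "dz": 0.035, "rx": 0, "ry": 0, "rz": 0.009},
    {"hand": 0.055, "dx": -0.0035, "dy": 0, "dz": 0.035, "rx": 0, "ry": 0, "rz": 0},
    {"hand": 0.055, "dx": -0.0035, "dy": 0, "dz": 0.035, "rx": 0, "ry": 0, "rz": 0},
    {"hand": 0.055, "dx": -0.003, "dy": 0, "dz": 0.034, "rx": 0, "ry": 0, "rz": 0},
    {"hand": 0.055, "dx": 0, "dy": 0, "dz": 0, "rx": 0, "ry": 0, "rz": 0}
  ]
}}

```text
clock: 3.17
tool_pos: [0.4817, 0.2822, 0.1351]
tool_rot: [0.622, -3.069, 0.003]
force: [-1.5, -0.1, 0.2]
finger_gap: 0.644
gripper_force: 0.0
```

```bash
python3 - <<'E'
from h import *
p,d,m=snap('wrist'); w=world(d,m); save('w3',p)
print(redtop(p,w,m,.114,(w[...,2]>.08)))
go([.4848,.2872,.086],.411+np.pi)
E
```

```text
(((483.59307861328125, 287.1310119628906), (78.05156707763672, 15.241353034973145), 23.095890045166016), array([ 267,  188,   29,  134, 3631], dtype=int32), np.int64(3528), array([0.48111909, 0.28611761, 0.1132333 ]))
t 3.22 tcp [0.4827 0.2826 0.1387] yaw -2.7419 z [-0.0061 -0.0025 -1.    ] q1,6 [ 0.38 -0.02] f [-0.3  0.2  1.9] gap 0.643 0.0
shift [-0.0041  0.0034  0.0526] len 0.053
rz -0.011315788548944994
```

Request:
{"fn": "drive_tool", "kwargs": {
  "motion": [
    {"hand": 0.055, "dx": -0.003, "dy": 0.0035, "dz": 0.026, "rx": 0, "ry": 0, "rz": -0.008},
    {"hand": 0.055, "dx": 0, "dy": 0, "dz": 0.026, "rx": 0, "ry": 0, "rz": 0},
    {"hand": 0.055, "dx": 0, "dy": 0, "dz": 0, "rx": 0, "ry": 0, "rz": 0},
    {"hand": 0.0, "dx": 0, "dy": 0, "dz": 0, "rx": 0, "ry": 0, "rz": 0},
    {"hand": 0.0, "dx": 0, "dy": 0, "dz": 0, "rx": 0, "ry": 0, "rz": 0}
  ],
  "squeeze": 60
}}

```text
clock: 3.63
tool_pos: [0.4868, 0.2882, 0.0918]
tool_rot: [-0.636, 3.074, 0.001]
force: [0.4, 0.1, 0.9]
finger_gap: 0.374
gripper_force: 0.0
```

Request:
{"fn": "drive_tool", "kwargs": {
  "motion": [
    {"hand": 0.0, "dx": 0, "dy": 0, "dz": 0, "rx": 0, "ry": 0, "rz": 0},
    {"hand": 0.0, "dx": 0, "dy": 0, "dz": 0, "rx": 0, "ry": 0, "rz": 0},
    {"hand": 0.0, "dx": 0, "dy": 0, "dz": 0, "rx": 0, "ry": 0, "rz": 0}
  ]
}}

```text
clock: 3.88
tool_pos: [0.4869, 0.2883, 0.0919]
tool_rot: [-0.636, 3.073, 0.001]
force: [-0.7, -0.9, 8.0]
finger_gap: 0.172
gripper_force: 59.0
```

```bash
python3 - <<'E'
from h import *
p,d,m=snap('wrist'); w=world(d,m); save('w4',p)
go([.4848,.2872,.2],.411+np.pi)
E
```

```text
t 3.93 tcp [0.4869 0.2883 0.0918] yaw -2.7335 z [ 0.0036  0.0015 -1.    ] q1,6 [ 0.39 -0.02] f [-1.3  0.4  7.9] gap 0.176 58.976826667785645
shift [ 0.0019 -0.0002 -0.1082] len 0.108
rz -0.00292774782752403
```

Request:
{"fn": "drive_tool", "kwargs": {
  "motion": [
    {"hand": 0.035, "dx": 0, "dy": 0, "dz": 0, "rx": 0, "ry": 0, "rz": 0},
    {"hand": 0.035, "dx": 0.002, "dy": 0, "dz": 0.005, "rx": 0, "ry": 0, "rz": 0},
    {"hand": 0.035, "dx": 0, "dy": 0, "dz": 0.004, "rx": 0, "ry": 0, "rz": 0},
    {"hand": 0.035, "dx": 0, "dy": 0, "dz": 0, "rx": 0, "ry": 0, "rz": 0}
  ]
}}

```text
clock: 4.27
tool_pos: [0.4834, 0.2868, 0.0795]
tool_rot: [0.636, -3.075, 0.0]
force: [-0.1, 0.1, -0.1]
finger_gap: 0.41
gripper_force: 0.0
```

```bash
python3 - <<'E'
from h import *
p,d,m=snap('wrist'); w=world(d,m); save('w5',p)
print(redtop(p,w,m,.114,(w[...,2]>.08)))
go([.4848,.2872,.086],.411+np.pi)
E
```

```text
(((475.7763366699219, 283.8775329589844), (62.128570556640625, 15.148516654968262), 23.30406379699707), array([ 254,  205,   43,  156, 6125], dtype=int32), np.int64(5823), array([0.47340253, 0.28297764, 0.11321794]))
t 4.32 tcp [0.4835 0.2869 0.0797] yaw -2.7334 z [-1.1e-03 -5.0e-04 -1.0e+00] q1,6 [ 0.39 -0.02] f [-0.8  0.9 -0.6] gap 0.411 0.0
shift [-0.0013 -0.0002 -0.0063] len 0.006
rz -0.00282851879885726
```

View pics/w5.png

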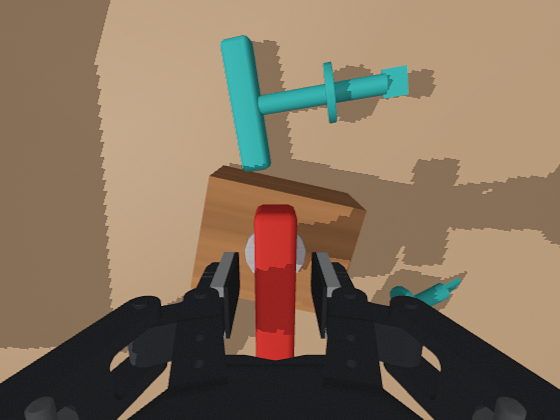

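The red bar lies between the pads at (276,280), with the collar at (275,250) on the block and the turquoise keys clear. I close, lift, and go to a viewing pose in front of the lock.

Request:
{"fn": "drive_tool", "kwargs": {
  "motion": [
    {"hand": 0.0, "dx": 0, "dy": 0, "dz": -0.001, "rx": 0, "ry": 0, "rz": 0},
    {"hand": 0.0, "dx": 0, "dy": 0, "dz": 0, "rx": 0, "ry": 0, "rz": 0},
    {"hand": 0.0, "dx": 0, "dy": 0, "dz": 0, "rx": 0, "ry": 0, "rz": 0},
    {"hand": 0.0, "dx": 0, "dy": 0, "dz": 0, "rx": 0, "ry": 0, "rz": 0},
    {"hand": 0.0, "dx": 0, "dy": 0, "dz": 0, "rx": 0, "ry": 0, "rz": 0}
  ],
  "squeeze": 80
}}

```text
clock: 4.73
tool_pos: [0.4842, 0.2871, 0.0816]
tool_rot: [-0.637, 3.076, 0.0]
force: [-0.3, -0.3, 2.9]
finger_gap: 0.173
gripper_force: 78.1
```

```bash
python3 - <<'E'
from h import *
go([.4835,.287,.25])
E
```

```text
t 4.73 tcp [0.4842 0.2871 0.0816] yaw -2.7334 z [ 6.e-04  2.e-04 -1.e+00] q1,6 [ 0.39 -0.02] f [-0.3 -0.3  2.9] gap 0.173 78.13103556632996
shift [ 6.000e-04  1.000e-04 -1.684e-01] len 0.168
```

Request:
{"fn": "drive_tool", "kwargs": {
  "motion": [
    {"hand": 0.0, "dx": 0, "dy": 0, "dz": -0.02, "rx": 0, "ry": 0, "rz": 0},
    {"hand": 0.0, "dx": 0, "dy": 0, "dz": -0.04, "rx": 0, "ry": 0, "rz": 0},
    {"hand": 0.0, "dx": 0, "dy": 0, "dz": -0.04, "rx": 0, "ry": 0, "rz": 0},
    {"hand": 0.0, "dx": 0, "dy": 0, "dz": -0.04, "rx": 0, "ry": 0, "rz": 0},
    {"hand": 0.0, "dx": 0, "dy": 0, "dz": -0.03, "rx": 0, "ry": 0, "rz": 0}
  ]
}}

```text
clock: 5.15
tool_pos: [0.4839, 0.2871, 0.2544]
tool_rot: [-0.636, 3.075, 0.001]
force: [0.2, 0.5, -2.0]
finger_gap: 0.18
gripper_force: 78.0
```

```bash
python3 - <<'E'
from h import *
go([.40,-.058,.26],-np.pi-.015)
rows([[.40,-.058,.26]],[-np.pi-.015],[15])
E
```

```text
t 5.15 tcp [0.4839 0.2871 0.2544] yaw -2.7333 z [ 1.7e-03  7.0e-04 -1.0e+00] q1,6 [ 0.39 -0.02] f [ 0.2  0.5 -2. ] gap 0.18 77.96909809112549
shift [ 0.214  -0.2834 -0.006 ] len 0.355
rz 0.4232528056509919

{"dx":0.0143,"dy":-0.0189,"dz":-0.0004,"rz":0.028},{"dx":0.0137,"dy":-0.0193,"dz":-0.0004,"rz":0.028},{"dx":0.0132,"dy":-0.0197,"dz":-0.0004,"rz":0.028},{"dx":0.0126,"dy":-0.02,"dz":-0.0004,"rz":0.028},{"dx":0.0121,"dy":-0.0204,"dz":-0.0004,"rz":0.028},
{"dx":0.0115,"dy":-0.0207,"dz":-0.0004,"rz":0.028},{"dx":0.0109,"dy":-0.021,"dz":-0.0004,"rz":0.028},{"dx":0.0103,"dy":-0.0213,"dz":-0.0004,"rz":0.028},{"dx":0.0097,"dy":-0.0216,"dz":-0.0004,"rz":0.028},{"dx":0.0091,"dy":-0.0218,"dz":-0.0004,"rz":0.029},
{"dx":0.0085,"dy":-0.0221,"dz":-0.0004,"rz":0.028},{"dx":0.0078,"dy":-0.0223,"dz":-0.0004,"rz":0.029},{"dx":0.0072,"dy":-0.0226,"dz":-0.0004,"rz":0.028},{"dx":0.0066,"dy":-0.0227,"dz":-0.0004,"rz":0.029},{"dx":0.0059,"dy":-0.023,"dz":-0.0003,"rz":0.028},
```

Request:
{"fn": "drive_tool", "kwargs": {
  "motion": [
    {"hand": 0.0, "dx": 0.021, "dy": -0.0285, "dz": -0.0006, "rx": 0, "ry": 0, "rz": 0.042},
    {"hand": 0.0, "dx": 0.02, "dy": -0.0295, "dz": -0.0006, "rx": 0, "ry": 0, "rz": 0.042},
    {"hand": 0.0, "dx": 0.0185, "dy": -0.03, "dz": -0.0006, "rx": 0, "ry": 0, "rz": 0.042},
    {"hand": 0.0, "dx": 0.0175, "dy": -0.031, "dz": -0.0006, "rx": 0, "ry": 0, "rz": 0.042},
    {"hand": 0.0, "dx": 0.016, "dy": -0.0317, "dz": -0.0006, "rx": 0, "ry": 0, "rz": 0.042}
  ]
}}

```text
clock: 5.57
tool_pos: [0.4427, 0.113, 0.254]
tool_rot: [0.309, -3.126, 0.0]
force: [0.9, -0.3, -1.6]
finger_gap: 0.177
gripper_force: 78.2
```

Request:
{"fn": "drive_tool", "kwargs": {
  "motion": [
    {"hand": 0.0, "dx": 0.0148, "dy": -0.0323, "dz": -0.0006, "rx": 0, "ry": 0, "rz": 0.042},
    {"hand": 0.0, "dx": 0.0135, "dy": -0.033, "dz": -0.0006, "rx": 0, "ry": 0, "rz": 0.043},
    {"hand": 0.0, "dx": 0.012, "dy": -0.0335, "dz": -0.0006, "rx": 0, "ry": 0, "rz": 0.043},
    {"hand": 0.0, "dx": 0.0107, "dy": -0.0338, "dz": -0.0006, "rx": 0, "ry": 0, "rz": 0.043},
    {"hand": 0.0, "dx": 0.009, "dy": -0.0343, "dz": -0.0006, "rx": 0, "ry": 0, "rz": 0.042}
  ]
}}

```text
clock: 5.98
tool_pos: [0.4019, -0.06, 0.2572]
tool_rot: [-0.026, -3.141, -0.0]
force: [1.4, 0.3, -1.5]
finger_gap: 0.18
gripper_force: 78.2
```

Request:
{"fn": "drive_tool", "kwargs": {
  "motion": [
    {"hand": 0.0, "dx": 0, "dy": 0, "dz": 0, "rx": 0, "ry": 0, "rz": 0},
    {"hand": 0.0, "dx": 0, "dy": 0, "dz": 0, "rx": 0, "ry": 0, "rz": 0}
  ]
}}

```text
clock: 6.15
tool_pos: [0.4023, -0.0602, 0.2571]
tool_rot: [-0.03, -3.141, -0.0]
force: [0.0, -0.4, -2.8]
finger_gap: 0.174
gripper_force: 78.5
```

```bash
python3 - <<'E'
from h import *
p,d,m=snap('wrist'); w=world(d,m); save('w6',p); np.savez('/tmp/w6',p=p,d=d,w=w)
go([.479,-.058,.26],-np.pi-.015)
hsv=cv2.cvtColor(p,cv2.COLOR_RGB2HSV); H,S,V=[hsv[...,i].astype(int) for i in range(3)]
b=(H>12)&(H<32)&(S>70)&(abs(w[...,2]-.138)<.006)
k,l,st,c=cv2.connectedComponentsWithStats(b.astype(np.uint8))
for i in range(1,k):
    if st[i,4]>30:
        v,u=np.nonzero(l==i); P=ray(np.stack([u,v],1),m,.138)
        print(c[i],st[i],P.mean(0), cv2.minEnclosingCircle((P[:,:2]*1000).astype(np.float32)))
bl=(V<50)&(w[...,2]>.155)&(w[...,2]<.185)
q=w[bl][:,:2]
if len(q)>50:
    c,ev=np.linalg.eigh(np.cov(q.T)); print('bar',len(q),q.mean(0),ev[:,1],q.min(0),q.max(0))
print(redtop(p,w,m,.114+.173,(w[...,2]>.2)))
E
```

```text
t 6.2 tcp [ 0.4026 -0.0591  0.2571] yaw 3.1248 z [-3.e-04  4.e-04 -1.e+00] q1,6 [-0.35 -0.34] f [-0.6  1.1 -1.1] gap 0.175 78.48142862319946
shift [-0.0764  0.0024 -0.0029] len 0.076
rz -0.0018067543886832738
bar 1490 [ 0.46277641 -0.17127545] [0.01047929 0.99994509] [ 0.45855917 -0.2186466 ] [ 0.46969006 -0.10999455]
(((395.938232421875, -59.952632904052734), (15.64755630493164, 66.34034729003906), 88.93426513671875), array([ 254,  202,   43,  159, 6152], dtype=int32), np.int64(5893), array([ 0.39124068, -0.05991504,  0.28881896]))
```

View pics/w6.png

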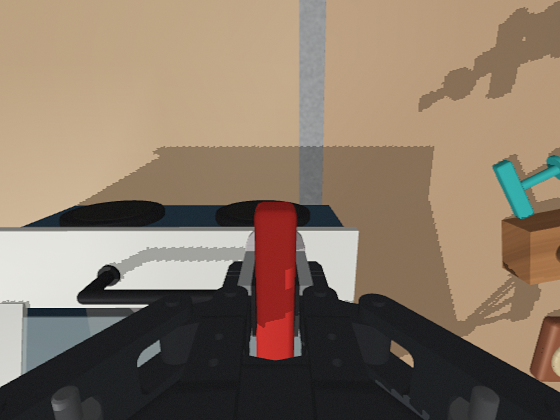

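The view shows the bar at (276,280) hiding the lock under the gripper, and image up is world -x. I shift 100 mm towards +x so the lock appears above the bar's end.

Request:
{"fn": "drive_tool", "kwargs": {
  "motion": [
    {"hand": 0.0, "dx": -0.034, "dy": 0, "dz": 0, "rx": 0, "ry": 0, "rz": 0},
    {"hand": 0.0, "dx": -0.034, "dy": 0, "dz": 0, "rx": 0, "ry": 0, "rz": 0},
    {"hand": 0.0, "dx": -0.034, "dy": 0, "dz": 0, "rx": 0, "ry": 0, "rz": 0},
    {"hand": 0.0, "dx": 0, "dy": 0, "dz": 0, "rx": 0, "ry": 0, "rz": 0},
    {"hand": 0.0, "dx": 0, "dy": 0, "dz": 0, "rx": 0, "ry": 0, "rz": 0}
  ]
}}

```text
clock: 6.62
tool_pos: [0.5061, -0.0585, 0.2559]
tool_rot: [-0.018, -3.139, -0.002]
force: [-0.1, 0.4, -1.6]
finger_gap: 0.176
gripper_force: 78.5
```

```bash
cat > lock.py <<'E'
from h import *
import sys
p,d,m=snap('wrist'); w=world(d,m); save(sys.argv[1],p); np.savez('/tmp/'+sys.argv[1],p=p,d=d,w=w)
go([.479,-.058,.26],-np.pi-.013)
hsv=cv2.cvtColor(p,cv2.COLOR_RGB2HSV); H,S,V=[hsv[...,i].astype(int) for i in range(3)]
b=(H>12)&(H<32)&(S>70)&(abs(w[...,2]-.138)<.006)
k,l,st,c=cv2.connectedComponentsWithStats(b.astype(np.uint8))
for i in range(1,k):
    if st[i,4]>30:
        v,u=np.nonzero(l==i); P=ray(np.stack([u,v],1),m,.138)
        print(c[i],st[i],P.mean(0), cv2.minEnclosingCircle((P[:,:2]*1000).astype(np.float32)))
bl=(V<50)&(w[...,2]>.155)&(w[...,2]<.185)&(w[...,1]<-.08)
q=w[bl][:,:2]
if len(q)>50:
    c,ev=np.linalg.eigh(np.cov(q.T)); print('bar',len(q),q.mean(0),ev[:,1],q.min(0),q.max(0))
zt=manip.sense()['tool_pos'][2]+.0315
r,st,n,md=redtop(p,w,m,zt,(w[...,2]>.2)); print(r,md)
E
python3 lock.py w7
```

```text
t 6.67 tcp [ 0.5051 -0.0585  0.2563] yaw 3.1297 z [-2.1e-03  8.0e-04 -1.0e+00] q1,6 [-0.28 -0.27] f [ 0.6 -0.1 -1.8] gap 0.174 78.53590607643127
shift [ 0.0261  0.0002 -0.0036] len 0.026
rz 0.001114082436948216
[290.67944251 167.8641115 ] [283 154  16  30 287] [ 0.4710744  -0.04487459  0.138     ] ((471.671875, -47.866004943847656), 12.384218215942383)
[274.13333333 171.76296296] [267 156  15  30 270] [ 0.4741356  -0.05851187  0.138     ] ((473.23834228515625, -55.291664123535156), 12.204205513000488)
bar 2633 [ 0.4653262 -0.1510417] [0.01994367 0.99980111] [ 0.45937801 -0.2184124 ] [ 0.63415908 -0.09056558]
((498.8092041015625, -58.23002624511719), (15.327320098876953, 64.68450164794922), 89.31057739257812) [ 0.49544217 -0.05825573  0.28759037]
```

View pics/w7.png

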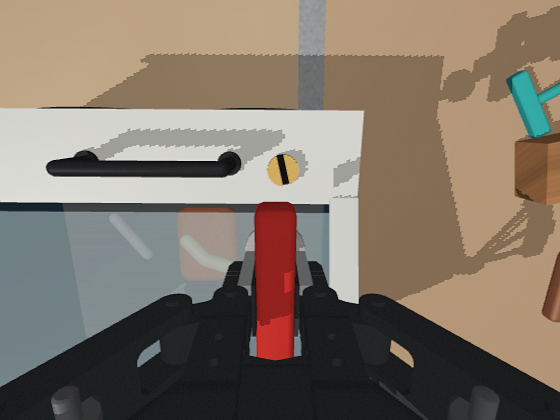

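The picture shows the brass head at (284,169), with its slot running nearly vertical and slightly tilted. The handle bar runs (55–230, 167) and the red T-bar end is at (276,205).

```bash
python3 - <<'E'
from h import *
z=np.load('/tmp/w7.npz'); p=z['p']; w=z['w']; m=manip.camera_model('wrist')
hsv=cv2.cvtColor(p,cv2.COLOR_RGB2HSV).astype(int)
b=((hsv[...,0]>12)&(hsv[...,0]<32)&(hsv[...,1]>70)); b[:, :260]=0;b[:,305:]=0;b[:150]=0;b[192:]=0
cn=max(cv2.findContours(b.astype(np.uint8)*255,0,2)[0],key=cv2.contourArea)
v,u=np.nonzero(b); hull=cv2.convexHull(np.stack([u,v],1).astype(np.int32))
P=ray(hull[:,0].astype(float),m,.138)[:,:2]*1000
print('ellipse',cv2.fitEllipse(P.astype(np.float32)),P.min(0),P.max(0))
inner=np.zeros(b.shape,np.uint8); cv2.fillConvexPoly(inner,hull,1)
v,u=np.nonzero((inner>0)&(hsv[...,2]<60)); Q=ray(np.stack([u,v],1).astype(float),m,.138)[:,:2]*1000
print(len(Q),Q.mean(0)); vx=cv2.fitLine(Q.astype(np.float32),cv2.DIST_L2,0,.01,.01).ravel(); print(vx,np.degrees(np.arctan2(vx[1],vx[0])))
# flange edges for cabinet yaw: front edge of white & right edge
wm=(hsv[...,1]<40)&(hsv[...,2]>150)&(abs(w[...,2]-.13)<.006)
v,u=np.nonzero(wm&(w[...,1]<.1)&(w[...,0]<.515)); F=ray(np.stack([u,v],1).astype(float),m,.13)[:,:2]*1000
e=[]; 
for y in range(-230,0,6):
    s=F[abs(F[:,1]-y)<3]
    if len(s)>5:e.append((s[:,0].min(),y))
e=np.array(e); print(np.polyfit(e[:,1],e[:,0],1)); print('right',F[:,1].max())
E
```

```text
ellipse ((471.697509765625, -51.40635299682617), (25.919527053833008, 26.0269832611084), 122.84934997558594) [458.75350319 -64.48861476] [484.28358215 -38.86873279]
170 [470.9070063  -51.66549803]
[ 9.7792512e-01  2.0895563e-01  4.7090701e+02 -5.1665497e+01] 12.061155
[1.71291398e-02 4.25288088e+02]
right 14.151422036904032
```

```bash
python3 - <<'E'
from h import *
rows([[.4717,-.0514,.224]],[3.1297+.2225],[4])
E
```

```text
{"dx":0.0083,"dy":0.0017,"dz":0.0081,"rz":-0.056},{"dx":0.0083,"dy":0.0021,"dz":0.0081,"rz":-0.055},{"dx":0.0081,"dy":0.0026,"dz":0.0081,"rz":-0.056},{"dx":0.0079,"dy":0.0031,"dz":0.0081,"rz":-0.055},
```

Request:
{"fn": "drive_tool", "kwargs": {
  "motion": [
    {"hand": 0.0, "dx": 0.0083, "dy": 0.0017, "dz": 0.008, "rx": 0, "ry": 0, "rz": -0.056},
    {"hand": 0.0, "dx": 0.0083, "dy": 0.0021, "dz": 0.008, "rx": 0, "ry": 0, "rz": -0.055},
    {"hand": 0.0, "dx": 0.0081, "dy": 0.0026, "dz": 0.008, "rx": 0, "ry": 0, "rz": -0.056},
    {"hand": 0.0, "dx": 0.0079, "dy": 0.003, "dz": 0.008, "rx": 0, "ry": 0, "rz": -0.055},
    {"hand": 0.0, "dx": 0, "dy": 0, "dz": 0, "rx": 0, "ry": 0, "rz": 0}
  ]
}}

```text
clock: 7.08
tool_pos: [0.469, -0.0515, 0.2246]
tool_rot: [0.331, -3.122, -0.001]
force: [0.6, 0.1, -2.0]
finger_gap: 0.179
gripper_force: 78.4
```

```bash
python3 - <<'E'
from h import *
o=[]
for n,(u,v) in dict(scene=(273,188),side=(253,232)).items():
    p,d,m=snap(n); save(n+'1',p); o.append(cv2.resize(p[v-25:v+25,u-25:u+25],(400,400),interpolation=cv2.INTER_CUBIC)); np.savez('/tmp/'+n+'1',p=p,d=d)
save('c2',np.hstack(o))
go([.4717,-.0514,.224],.2105+np.pi)
E
```

```text
t 7.18 tcp [ 0.4711 -0.0524  0.2259] yaw -2.9354 z [ 7.e-04 -1.e-04 -1.e+00] q1,6 [-0.29 -0.49] f [ 0.1 -1.  -1.8] gap 0.179 78.43414306640625
shift [-0.0007  0.0008  0.0019] len 0.002
rz -0.004282729322330425
```

View pics/c2.png

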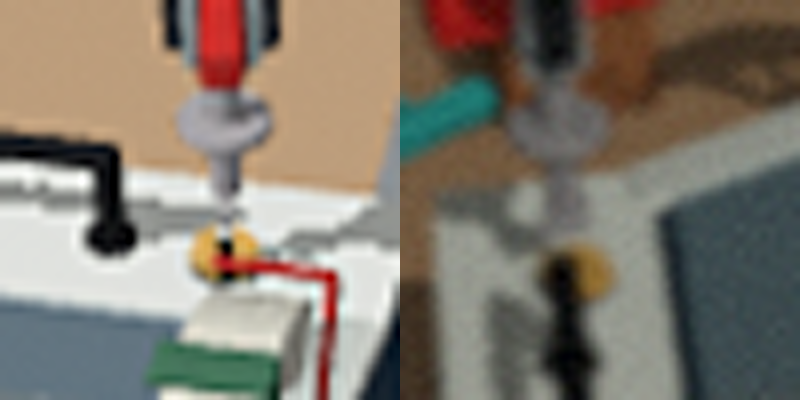

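The crops show the blade tip directly over the brass head: scene shank at col 225 against head 226, side shank line meeting the head at about col 573 against 575. I descend.

Request:
{"fn": "drive_tool", "kwargs": {
  "motion": [
    {"hand": 0.0, "dx": -0.0005, "dy": 0.0005, "dz": 0.006, "rx": 0, "ry": 0, "rz": -0.003},
    {"hand": 0.0, "dx": 0, "dy": 0, "dz": 0.005, "rx": 0, "ry": 0, "rz": 0},
    {"hand": 0.0, "dx": 0, "dy": 0, "dz": 0.004, "rx": 0, "ry": 0, "rz": 0},
    {"hand": 0.0, "dx": 0, "dy": 0, "dz": 0.002, "rx": 0, "ry": 0, "rz": 0},
    {"hand": 0.0, "dx": 0, "dy": 0, "dz": 0.001, "rx": 0, "ry": 0, "rz": 0}
  ]
}}

```text
clock: 7.6
tool_pos: [0.472, -0.0524, 0.2067]
tool_rot: [0.329, -3.123, -0.001]
force: [0.5, -0.6, -2.0]
finger_gap: 0.172
gripper_force: 78.5
```

Request:
{"fn": "drive_tool", "kwargs": {
  "motion": [
    {"hand": 0.0, "dx": 0, "dy": 0, "dz": 0.001, "rx": 0, "ry": 0, "rz": 0},
    {"hand": 0.0, "dx": 0, "dy": 0, "dz": 0, "rx": 0, "ry": 0, "rz": 0}
  ]
}}

```text
clock: 7.77
tool_pos: [0.472, -0.0525, 0.2061]
tool_rot: [0.329, -3.124, -0.0]
force: [-0.6, 0.4, -1.7]
finger_gap: 0.169
gripper_force: 78.5
```

Request:
{"fn": "drive_tool", "kwargs": {
  "motion": [
    {"hand": 0.0, "dx": 0, "dy": 0, "dz": 0.0005, "rx": 0, "ry": 0, "rz": -0.08},
    {"hand": 0.0, "dx": 0, "dy": 0, "dz": 0, "rx": 0, "ry": 0, "rz": -0.1},
    {"hand": 0.0, "dx": 0, "dy": 0, "dz": 0, "rx": 0, "ry": 0, "rz": -0.1},
    {"hand": 0.0, "dx": 0, "dy": 0, "dz": 0, "rx": 0, "ry": 0, "rz": -0.1},
    {"hand": 0.0, "dx": 0, "dy": 0, "dz": 0, "rx": 0, "ry": 0, "rz": -0.1}
  ]
}}

```text
clock: 8.18
tool_pos: [0.4722, -0.0526, 0.2059]
tool_rot: [-1.07, 2.954, -0.001]
force: [0.3, -0.8, -2.9]
finger_gap: 0.175
gripper_force: 78.4
```

```bash
python3 -c "
from h import *
go([.472,-.0524,.206]); print(manip.sense()['wrist_torque'])"
```

```text
t 8.18 tcp [ 0.4722 -0.0526  0.2059] yaw -2.4467 z [ 3.e-04 -3.e-04 -1.e+00] q1,6 [-0.29 -0.98] f [ 0.3 -0.8 -2.9] gap 0.175 78.38303089141846
shift [ 0.      0.0002 -0.0001] len 0.0
[-0.2155393  -0.12054636 -0.02290601]
```

Request:
{"fn": "drive_tool", "kwargs": {
  "motion": [
    {"hand": 0.0, "dx": 0, "dy": 0, "dz": 0, "rx": 0, "ry": 0, "rz": -0.1},
    {"hand": 0.0, "dx": 0, "dy": 0, "dz": 0, "rx": 0, "ry": 0, "rz": -0.1},
    {"hand": 0.0, "dx": 0, "dy": 0, "dz": 0, "rx": 0, "ry": 0, "rz": -0.1},
    {"hand": 0.0, "dx": 0, "dy": 0, "dz": 0, "rx": 0, "ry": 0, "rz": -0.1},
    {"hand": 0.0, "dx": 0, "dy": 0, "dz": 0, "rx": 0, "ry": 0, "rz": -0.1}
  ]
}}

```text
clock: 8.6
tool_pos: [0.4726, -0.0528, 0.206]
tool_rot: [-1.767, 2.597, -0.002]
force: [2.0, -1.1, -4.7]
finger_gap: 0.172
gripper_force: 78.2
```

Request:
{"fn": "drive_tool", "kwargs": {
  "motion": [
    {"hand": 0.0, "dx": 0, "dy": 0, "dz": 0, "rx": 0, "ry": 0, "rz": -0.1},
    {"hand": 0.0, "dx": 0, "dy": 0, "dz": 0, "rx": 0, "ry": 0, "rz": -0.1},
    {"hand": 0.0, "dx": 0, "dy": 0, "dz": 0, "rx": 0, "ry": 0, "rz": -0.1},
    {"hand": 0.0, "dx": 0, "dy": 0, "dz": 0, "rx": 0, "ry": 0, "rz": -0.06},
    {"hand": 0.0, "dx": 0, "dy": 0, "dz": 0, "rx": 0, "ry": 0, "rz": 0}
  ]
}}

```text
clock: 9.02
tool_pos: [0.4728, -0.0528, 0.206]
tool_rot: [-2.201, 2.241, -0.003]
force: [3.1, -1.9, -4.4]
finger_gap: 0.175
gripper_force: 78.2
```

```bash
python3 -c "
from h import *
go([.472,-.0524,.206]); print(manip.sense()['wrist_torque'])"
```

```text
t 9.02 tcp [ 0.4728 -0.0528  0.206 ] yaw -1.589 z [ 1.6e-03 -6.0e-04 -1.0e+00] q1,6 [-0.29 -1.84] f [ 3.1 -1.9 -4.4] gap 0.175 78.24844121932983
shift [-0.0004  0.0008  0.    ] len 0.001
[-0.33274202 -1.02572277 -0.04849605]
```

Request:
{"fn": "drive_tool", "kwargs": {
  "motion": [
    {"hand": 0.0, "dx": 0, "dy": 0, "dz": 0, "rx": 0, "ry": 0, "rz": -0.07},
    {"hand": 0.0, "dx": 0, "dy": 0, "dz": 0, "rx": 0, "ry": 0, "rz": -0.07},
    {"hand": 0.0, "dx": 0, "dy": 0, "dz": 0, "rx": 0, "ry": 0, "rz": -0.04},
    {"hand": 0.0, "dx": 0, "dy": 0, "dz": 0, "rx": 0, "ry": 0, "rz": 0}
  ]
}}

```text
clock: 9.35
tool_pos: [0.4729, -0.0527, 0.2061]
tool_rot: [-2.39, 2.038, -0.003]
force: [4.6, -1.2, -4.0]
finger_gap: 0.178
gripper_force: 78.2
```

```bash
python3 -c "
from h import *
go([.472,-.0524,.206]); print(manip.sense()['wrist_torque'])"
```

```text
t 9.35 tcp [ 0.4729 -0.0527  0.2061] yaw -1.4121 z [ 1.8e-03 -5.0e-04 -1.0e+00] q1,6 [-0.29 -2.02] f [ 4.6 -1.2 -4. ] gap 0.178 78.24119210243225
shift [-0.0004  0.0008  0.0001] len 0.001
[-0.38923734 -1.31825945 -0.05884707]
```

Request:
{"fn": "drive_tool", "kwargs": {
  "motion": [
    {"hand": 0.0, "dx": 0, "dy": 0, "dz": 0, "rx": 0, "ry": 0, "rz": 0.1},
    {"hand": 0.0, "dx": 0, "dy": 0, "dz": -0.005, "rx": 0, "ry": 0, "rz": 0.04},
    {"hand": 0.0, "dx": 0, "dy": 0, "dz": -0.01, "rx": 0, "ry": 0, "rz": 0},
    {"hand": 0.0, "dx": 0, "dy": 0, "dz": -0.02, "rx": 0, "ry": 0, "rz": 0},
    {"hand": 0.0, "dx": 0, "dy": 0, "dz": -0.02, "rx": 0, "ry": 0, "rz": 0}
  ]
}}

```text
clock: 9.77
tool_pos: [0.4712, -0.0521, 0.2616]
tool_rot: [2.242, -2.2, -0.003]
force: [0.4, 0.8, -1.5]
finger_gap: 0.176
gripper_force: 78.5
```

```bash
python3 -c "
from h import *
go([.4842,.2871,.25],-2.733)
rows([[.4842,.2871,.252]],[-2.733],[11])"
```

```text
t 9.77 tcp [ 0.4712 -0.0521  0.2616] yaw -1.5519 z [-1.8e-03  6.0e-04 -1.0e+00] q1,6 [-0.29 -1.88] f [ 0.4  0.8 -1.5] gap 0.176 78.51017117500305
shift [-0.3389 -0.0194  0.0118] len 0.34
rz 1.1811329484427735

{"dx":-0.0308,"dy":-0.0018,"dz":0.0009,"rz":0.107},{"dx":-0.0308,"dy":0.0015,"dz":0.0009,"rz":0.107},{"dx":-0.0305,"dy":0.0048,"dz":0.0009,"rz":0.107},{"dx":-0.0298,"dy":0.0081,"dz":0.0009,"rz":0.108},{"dx":-0.0288,"dy":0.0112,"dz":0.0009,"rz":0.107},
{"dx":-0.0274,"dy":0.0142,"dz":0.0009,"rz":0.108},{"dx":-0.0257,"dy":0.0171,"dz":0.0009,"rz":0.107},{"dx":-0.0237,"dy":0.0197,"dz":0.0009,"rz":0.108},{"dx":-0.0214,"dy":0.0222,"dz":0.001,"rz":0.107},{"dx":-0.019,"dy":0.0244,"dz":0.0009,"rz":0.108},
{"dx":-0.0162,"dy":0.0262,"dz":0.001,"rz":0.107},
```

Request:
{"fn": "drive_tool", "kwargs": {
  "motion": [
    {"hand": 0.0, "dx": -0.031, "dy": -0.002, "dz": 0.001, "rx": 0, "ry": 0, "rz": 0.107},
    {"hand": 0.0, "dx": -0.031, "dy": 0.0015, "dz": 0.001, "rx": 0, "ry": 0, "rz": 0.107},
    {"hand": 0.0, "dx": -0.0305, "dy": 0.005, "dz": 0.001, "rx": 0, "ry": 0, "rz": 0.107},
    {"hand": 0.0, "dx": -0.03, "dy": 0.008, "dz": 0.001, "rx": 0, "ry": 0, "rz": 0.107},
    {"hand": 0.0, "dx": -0.029, "dy": 0.011, "dz": 0.001, "rx": 0, "ry": 0, "rz": 0.107}
  ]
}}

```text
clock: 10.18
tool_pos: [0.4777, 0.1039, 0.2565]
tool_rot: [1.573, -2.719, -0.0]
force: [0.9, -0.3, -1.9]
finger_gap: 0.175
gripper_force: 78.6
```

Request:
{"fn": "drive_tool", "kwargs": {
  "motion": [
    {"hand": 0.0, "dx": -0.0275, "dy": 0.014, "dz": 0.001, "rx": 0, "ry": 0, "rz": 0.107},
    {"hand": 0.0, "dx": -0.0255, "dy": 0.017, "dz": 0.001, "rx": 0, "ry": 0, "rz": 0.107},
    {"hand": 0.0, "dx": -0.0235, "dy": 0.0195, "dz": 0.001, "rx": 0, "ry": 0, "rz": 0.107},
    {"hand": 0.0, "dx": -0.0215, "dy": 0.022, "dz": 0.001, "rx": 0, "ry": 0, "rz": 0.107},
    {"hand": 0.0, "dx": -0.019, "dy": 0.024, "dz": 0.001, "rx": 0, "ry": 0, "rz": 0.107}
  ]
}}

```text
clock: 10.6
tool_pos: [0.4838, 0.2574, 0.2515]
tool_rot: [0.799, -3.038, 0.0]
force: [0.7, 0.1, -1.3]
finger_gap: 0.18
gripper_force: 78.6
```

Request:
{"fn": "drive_tool", "kwargs": {
  "motion": [
    {"hand": 0.0, "dx": -0.0165, "dy": 0.0265, "dz": 0.001, "rx": 0, "ry": 0, "rz": 0.107},
    {"hand": 0.0, "dx": 0, "dy": 0, "dz": 0, "rx": 0, "ry": 0, "rz": 0},
    {"hand": 0.0, "dx": 0, "dy": 0, "dz": 0, "rx": 0, "ry": 0, "rz": 0}
  ]
}}

```text
clock: 10.85
tool_pos: [0.4849, 0.2883, 0.2498]
tool_rot: [0.648, -3.073, 0.0]
force: [-0.2, 0.2, -0.9]
finger_gap: 0.172
gripper_force: 78.8
```

```bash
python3 -c "
from h import *
go([.4842,.2871,.16],-2.733)
p,d,m=snap('side'); save('side2',p); 
a=cv2.resize(p[232:257,239:264],(400,400),interpolation=cv2.INTER_CUBIC); 
p,d,m=snap('scene'); save('scene2',p); b=cv2.resize(p[182:207,260:285],(400,400),interpolation=cv2.INTER_CUBIC)
save('c3',np.hstack([a,b]))"
```

```text
t 10.85 tcp [0.4849 0.2883 0.2498] yaw -2.7257 z [-1.1e-03 -5.0e-04 -1.0e+00] q1,6 [ 0.39 -0.03] f [-0.2  0.2 -0.9] gap 0.172 78.75842213630676
shift [ 0.001  -0.0009  0.0898] len 0.09
rz 0.007285598778536961
```

View pics/c3.png

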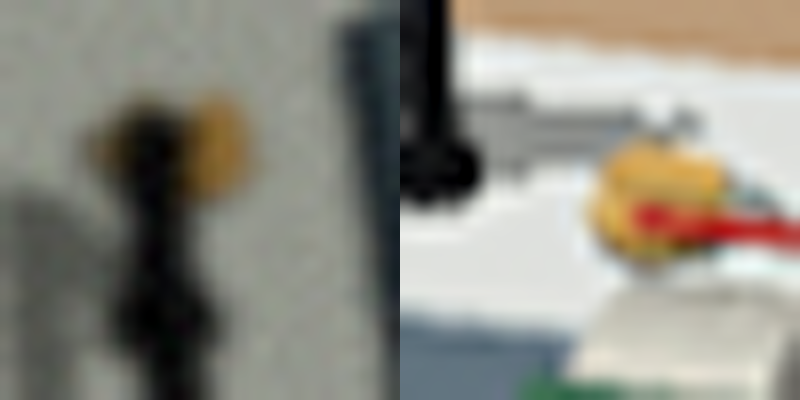

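The slot no longer shows a fore-aft dark gap: the head is plain brass above the pointer tip in the scene crop at (660,180), so it has turned crosswise. Next I put the key back in the block.

Request:
{"fn": "drive_tool", "kwargs": {
  "motion": [
    {"hand": 0.0, "dx": 0.001, "dy": -0.001, "dz": 0.04, "rx": 0, "ry": 0, "rz": 0.007},
    {"hand": 0.0, "dx": 0, "dy": 0, "dz": 0.04, "rx": 0, "ry": 0, "rz": 0},
    {"hand": 0.0, "dx": 0, "dy": 0, "dz": 0.03, "rx": 0, "ry": 0, "rz": 0},
    {"hand": 0.0, "dx": 0, "dy": 0, "dz": 0.006, "rx": 0, "ry": 0, "rz": 0},
    {"hand": 0.0, "dx": 0, "dy": 0, "dz": 0, "rx": 0, "ry": 0, "rz": 0}
  ]
}}

```text
clock: 11.37
tool_pos: [0.4842, 0.2843, 0.1328]
tool_rot: [0.632, -3.074, 0.001]
force: [-0.9, 0.5, -1.1]
finger_gap: 0.169
gripper_force: 78.7
```

```bash
python3 -c "
from h import *
go([.4842,.2871,.083],-2.733)"
```

```text
t 11.37 tcp [0.4842 0.2843 0.1328] yaw -2.7362 z [-0.0034 -0.0015 -1.    ] q1,6 [ 0.38 -0.02] f [-0.9  0.5 -1.1] gap 0.169 78.6542558670044
shift [-0.0013  0.0026  0.0498] len 0.05
rz -0.0031858943974509835
```

Request:
{"fn": "drive_tool", "kwargs": {
  "motion": [
    {"hand": 0.0, "dx": -0.0005, "dy": 0.001, "dz": 0.006, "rx": 0, "ry": 0, "rz": 0},
    {"hand": 0.0, "dx": 0, "dy": 0, "dz": 0.012, "rx": 0, "ry": 0, "rz": 0},
    {"hand": 0.0, "dx": 0, "dy": 0, "dz": 0.014, "rx": 0, "ry": 0, "rz": 0},
    {"hand": 0.0, "dx": 0, "dy": 0, "dz": 0.01, "rx": 0, "ry": 0, "rz": 0},
    {"hand": 0.0, "dx": 0, "dy": 0, "dz": 0.004, "rx": 0, "ry": 0, "rz": 0}
  ]
}}

```text
clock: 11.78
tool_pos: [0.4855, 0.2868, 0.088]
tool_rot: [-0.633, 3.076, 0.0]
force: [-0.6, -0.1, -1.4]
finger_gap: 0.181
gripper_force: 78.8
```

Request:
{"fn": "drive_tool", "kwargs": {
  "motion": [
    {"hand": 0.0, "dx": 0, "dy": 0, "dz": 0.001, "rx": 0, "ry": 0, "rz": 0},
    {"hand": 0.0, "dx": 0, "dy": 0, "dz": 0.001, "rx": 0, "ry": 0, "rz": 0}
  ]
}}

```text
clock: 11.95
tool_pos: [0.4856, 0.287, 0.0866]
tool_rot: [-0.633, 3.076, 0.0]
force: [0.7, 0.3, -1.0]
finger_gap: 0.176
gripper_force: 78.8
```

Going the last few mm until contact, then release.

Request:
{"fn": "drive_tool", "kwargs": {
  "motion": [
    {"hand": 0.0, "dx": 0, "dy": 0, "dz": 0.002, "rx": 0, "ry": 0, "rz": 0},
    {"hand": 0.0, "dx": 0, "dy": 0, "dz": 0.002, "rx": 0, "ry": 0, "rz": 0},
    {"hand": 0.0, "dx": 0, "dy": 0, "dz": 0.001, "rx": 0, "ry": 0, "rz": 0},
    {"hand": 0.0, "dx": 0, "dy": 0, "dz": 0, "rx": 0, "ry": 0, "rz": 0}
  ]
}}

```text
clock: 12.28
tool_pos: [0.4854, 0.287, 0.0816]
tool_rot: [-0.634, 3.076, 0.0]
force: [0.0, -0.2, 3.4]
finger_gap: 0.175
gripper_force: 79.5
```

Request:
{"fn": "drive_tool", "kwargs": {
  "motion": [
    {"hand": 0.045, "dx": 0, "dy": 0, "dz": 0, "rx": 0, "ry": 0, "rz": 0},
    {"hand": 0.045, "dx": 0, "dy": 0, "dz": 0, "rx": 0, "ry": 0, "rz": 0},
    {"hand": 0.045, "dx": 0, "dy": 0, "dz": 0, "rx": 0, "ry": 0, "rz": 0},
    {"hand": 0.045, "dx": 0, "dy": 0, "dz": -0.015, "rx": 0, "ry": 0, "rz": 0},
    {"hand": 0.045, "dx": 0, "dy": 0, "dz": -0.03, "rx": 0, "ry": 0, "rz": 0}
  ]
}}

```text
clock: 12.7
tool_pos: [0.4834, 0.2861, 0.1232]
tool_rot: [0.632, -3.071, 0.002]
force: [0.0, 0.1, 1.0]
finger_gap: 0.528
gripper_force: 0.0
```

Request:
{"fn": "drive_tool", "kwargs": {
  "motion": [
    {"hand": 0.045, "dx": 0, "dy": 0, "dz": -0.04, "rx": 0, "ry": 0, "rz": 0},
    {"hand": 0.045, "dx": 0, "dy": 0, "dz": -0.04, "rx": 0, "ry": 0, "rz": 0},
    {"hand": 0.06, "dx": 0, "dy": 0, "dz": -0.04, "rx": 0, "ry": 0, "rz": 0},
    {"hand": 0.06, "dx": 0, "dy": 0, "dz": -0.03, "rx": 0, "ry": 0, "rz": 0},
    {"hand": 0.06, "dx": 0, "dy": 0, "dz": 0, "rx": 0, "ry": 0, "rz": 0}
  ]
}}

```text
clock: 13.12
tool_pos: [0.4866, 0.2875, 0.2824]
tool_rot: [-0.632, 3.068, 0.003]
force: [0.2, -0.4, -0.9]
finger_gap: 0.703
gripper_force: 0.0
```

```bash
python3 - <<'E'
from h import *
p,d,m=snap('wrist'); w=world(d,m); save('w8',p)
print(redtop(p,w,m,.114,(w[...,2]>.08)))
go([.466,-.156,.26],-np.pi/2-.017)
print(manip.sense()['qpos'])
E
```

```text
(((485.8497314453125, 287.2537536621094), (78.95466613769531, 14.750136375427246), 23.68699073791504), array([ 267,  153,   16,   79, 1168], dtype=int32), np.int64(1146), array([0.48450026, 0.28707676, 0.11317815]))
t 13.17 tcp [0.4862 0.2873 0.2792] yaw -2.7353 z [ 0.0058  0.0023 -1.    ] q1,6 [ 0.39 -0.02] f [0.2 0.5 0.4] gap 0.699 0.0
shift [ 0.1938 -0.3992  0.0181] len 0.444
rz -1.1475306115245578
[ 3.85136668e-01  2.71686923e-01  1.60397183e-01  1.45325273e+00
 -3.13468220e-06 -2.11286342e-02]
```

```bash
python3 - <<'E'
from h import *
rows([[.466,-.156,.26]],[-2.735-1.995],[16])
yaw=-.017; c,s=np.cos(yaw),np.sin(yaw)
def cyl(uv,m,hx,r=.105):
    f=210/np.tan(np.radians(m['fov_y'])/2); T=np.array(m['world_from_camera'])
    d=T[:3,:3]@np.array([(uv[0]-m['cx'])/f,-(uv[1]-m['cy'])/f,-1]); o=T[:3,3]-np.array([hx,-.156,.2])
    ax=np.array([-s,c,0]); d2=d-ax*(d@ax); o2=o-ax*(o@ax)
    A,B,C=d2@d2,d2@o2,o2@o2-r*r; t=(-B-np.sqrt(B*B-A*C))/A; X=o+t*d
    return np.arctan2(X[2],-(X[0]*c+X[1]*s)), X@ax   # elevation angle from the front direction
for n,roi in dict(scene=(255,300,185,225),side=(310,360,150,200)).items():
    p=cv2.imread(f'pics/{n}2.png')[...,::-1]; m=manip.camera_model(n)
    hsv=cv2.cvtColor(np.ascontiguousarray(p),cv2.COLOR_RGB2HSV).astype(int); H,S,V=hsv[...,0],hsv[...,1],hsv[...,2]
    u0,u1,v0,v1=roi; k=np.zeros(H.shape,bool); k[v0:v1,u0:u1]=1
    g=np.argwhere(k&(H>40)&(H<90)&(S>80)&(V>40)); r=np.argwhere(k&((H<8)|(H>172))&(S>120)&(V>80))
    for hx in (.7215,.7265):
        print(n,hx,'band',cyl(g.mean(0)[::-1],m,hx),len(g))
        if len(r): i=r[:,1].argmin(); print('  tip',r[i][::-1],cyl(r[i][::-1],m,hx),'n',len(r), r.min(0),r.max(0))
E
```

```text
{"dx":0.0121,"dy":-0.025,"dz":0.0011,"rz":0.125},{"dx":0.0089,"dy":-0.0263,"dz":0.0012,"rz":0.125},{"dx":0.0056,"dy":-0.0272,"dz":0.0012,"rz":0.125},{"dx":0.0021,"dy":-0.0276,"dz":0.0012,"rz":0.125},{"dx":-0.0013,"dy":-0.0277,"dz":0.0012,"rz":0.125},
{"dx":-0.0048,"dy":-0.0273,"dz":0.0012,"rz":0.125},{"dx":-0.0081,"dy":-0.0265,"dz":0.0013,"rz":0.124},{"dx":-0.0114,"dy":-0.0253,"dz":0.0013,"rz":0.125},{"dx":-0.0144,"dy":-0.0237,"dz":0.0013,"rz":0.124},{"dx":-0.0172,"dy":-0.0217,"dz":0.0013,"rz":0.125},
{"dx":-0.0198,"dy":-0.0194,"dz":0.0013,"rz":0.124},{"dx":-0.0221,"dy":-0.0168,"dz":0.0013,"rz":0.125},{"dx":-0.024,"dy":-0.0139,"dz":0.0014,"rz":0.124},{"dx":-0.0255,"dy":-0.0108,"dz":0.0014,"rz":0.125},{"dx":-0.0267,"dy":-0.0076,"dz":0.0013,"rz":0.124},
{"dx":-0.0274,"dy":-0.0042,"dz":0.0014,"rz":0.125},
scene 0.7215 band (np.float64(1.5567659802210496), np.float64(0.15564872418498124)) 83
  tip [275 195] (np.float64(nan), np.float64(nan)) n 46 [195 275] [224 289]
scene 0.7265 band (np.float64(1.507020849419542), np.float64(0.15551101517274551)) 83
  tip [275 195] (np.float64(nan), np.float64(nan)) n 46 [195 275] [224 289]
side 0.7215 band (np.float64(1.5680180212284234), np.float64(0.15504437341302107)) 26
  tip [311 172] (np.float64(0.9638656836718418), np.float64(0.18587085588110575)) n 7 [172 311] [175 312]
side 0.7265 band (np.float64(1.521060419324703), np.float64(0.15521244428806696)) 26
  tip [311 172] (np.float64(0.9184054705164965), np.float64(0.19124788186954364)) n 7 [172 311] [175 312]<stdin>:8: RuntimeWarning: invalid value encountered in sqrt
```

Request:
{"fn": "drive_tool", "kwargs": {
  "motion": [
    {"hand": 0.06, "dx": 0.012, "dy": -0.025, "dz": 0.001, "rx": 0, "ry": 0, "rz": 0.124},
    {"hand": 0.06, "dx": 0.009, "dy": -0.0265, "dz": 0.001, "rx": 0, "ry": 0, "rz": 0.124},
    {"hand": 0.06, "dx": 0.0055, "dy": -0.027, "dz": 0.001, "rx": 0, "ry": 0, "rz": 0.124},
    {"hand": 0.06, "dx": 0.002, "dy": -0.0275, "dz": 0.001, "rx": 0, "ry": 0, "rz": 0.124},
    {"hand": 0.06, "dx": -0.001, "dy": -0.0275, "dz": 0.001, "rx": 0, "ry": 0, "rz": 0.124}
  ]
}}

```text
clock: 13.58
tool_pos: [0.4784, 0.1474, 0.2696]
tool_rot: [-0.344, -3.121, 0.001]
force: [-0.2, 0.3, 0.1]
finger_gap: 0.704
gripper_force: 0.0
```

Request:
{"fn": "drive_tool", "kwargs": {
  "motion": [
    {"hand": 0.06, "dx": -0.005, "dy": -0.0275, "dz": 0.001, "rx": 0, "ry": 0, "rz": 0.124},
    {"hand": 0.06, "dx": -0.008, "dy": -0.0265, "dz": 0.001, "rx": 0, "ry": 0, "rz": 0.124},
    {"hand": 0.06, "dx": -0.0115, "dy": -0.025, "dz": 0.001, "rx": 0, "ry": 0, "rz": 0.124},
    {"hand": 0.06, "dx": -0.0145, "dy": -0.0235, "dz": 0.001, "rx": 0, "ry": 0, "rz": 0.124},
    {"hand": 0.06, "dx": -0.017, "dy": -0.0215, "dz": 0.001, "rx": 0, "ry": 0, "rz": 0.124}
  ]
}}

```text
clock: 14.0
tool_pos: [0.4733, 0.0093, 0.2647]
tool_rot: [-1.28, -2.867, 0.001]
force: [1.1, -0.0, 0.1]
finger_gap: 0.709
gripper_force: 0.0
```

Request:
{"fn": "drive_tool", "kwargs": {
  "motion": [
    {"hand": 0.06, "dx": -0.02, "dy": -0.0195, "dz": 0.001, "rx": 0, "ry": 0, "rz": 0.124},
    {"hand": 0.06, "dx": -0.022, "dy": -0.017, "dz": 0.001, "rx": 0, "ry": 0, "rz": 0.124},
    {"hand": 0.06, "dx": -0.024, "dy": -0.014, "dz": 0.001, "rx": 0, "ry": 0, "rz": 0.124},
    {"hand": 0.06, "dx": -0.0255, "dy": -0.011, "dz": 0.001, "rx": 0, "ry": 0, "rz": 0.124},
    {"hand": 0.06, "dx": -0.0265, "dy": -0.0075, "dz": 0.001, "rx": 0, "ry": 0, "rz": 0.124}
  ]
}}

```text
clock: 14.42
tool_pos: [0.4678, -0.1294, 0.2597]
tool_rot: [-2.094, -2.34, 0.001]
force: [0.7, -0.0, -0.2]
finger_gap: 0.705
gripper_force: 0.0
```

Request:
{"fn": "drive_tool", "kwargs": {
  "motion": [
    {"hand": 0.06, "dx": -0.0275, "dy": -0.004, "dz": 0.001, "rx": 0, "ry": 0, "rz": 0.124},
    {"hand": 0.06, "dx": 0, "dy": 0, "dz": 0, "rx": 0, "ry": 0, "rz": 0},
    {"hand": 0.06, "dx": 0, "dy": 0, "dz": 0, "rx": 0, "ry": 0, "rz": 0}
  ]
}}

```text
clock: 14.67
tool_pos: [0.4672, -0.157, 0.2585]
tool_rot: [-2.23, -2.21, 0.001]
force: [-0.2, 0.7, -0.2]
finger_gap: 0.7
gripper_force: 0.0
```

```bash
python3 - <<'E'
from h import *
p,d,m=snap('wrist'); w=world(d,m); save('w9',p); np.savez('/tmp/w9',p=p,d=d,w=w)
hsv=cv2.cvtColor(p,cv2.COLOR_RGB2HSV).astype(int)
bl=(hsv[...,2]<60)&(w[...,2]>.165)&(w[...,2]<.183)&(w[...,0]>.43)&(w[...,0]<.5)&(w[...,1]<-.07)
v,u=np.nonzero(bl); q=ray(np.stack([u,v],1).astype(float),m,.174)[:,:2]
print(len(q), cv2.minAreaRect((q*1000).astype(np.float32)),u.min(),u.max(),v.min(),v.max())
go([.466,-.156,.16],np.pi/2-.017)
E
```

```text
2389 ((466.28057861328125, -154.87704467773438), (128.5281219482422, 11.235906600952148), 89.14905548095703) 267 283 128 294
t 14.72 tcp [ 0.4673 -0.1561  0.2588] yaw 1.5638 z [-0.0015  0.0011 -1.    ] q1,6 [-0.49  1.08] f [-0.6  0.4 -0.3] gap 0.704 0.0
shift [-0.     -0.0011  0.0988] len 0.099
rz 0.010047432914390697
```

View pics/w9.png

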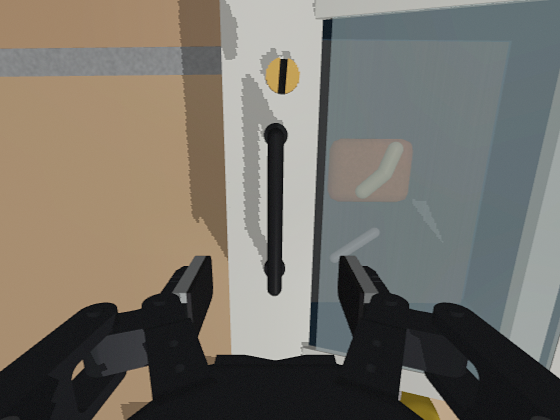

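The wrist view shows the slot now running along the cabinet's y at (283,76), so the lock is fully open. The handle bar runs (276,135–292), centred between the fingers.

Request:
{"fn": "drive_tool", "kwargs": {
  "motion": [
    {"hand": 0.06, "dx": 0, "dy": -0.001, "dz": 0.035, "rx": 0, "ry": 0, "rz": 0.01},
    {"hand": 0.06, "dx": 0, "dy": 0, "dz": 0.035, "rx": 0, "ry": 0, "rz": 0},
    {"hand": 0.06, "dx": 0, "dy": 0, "dz": 0.025, "rx": 0, "ry": 0, "rz": 0},
    {"hand": 0.06, "dx": 0, "dy": 0, "dz": 0.013, "rx": 0, "ry": 0, "rz": 0},
    {"hand": 0.06, "dx": 0, "dy": 0, "dz": 0, "rx": 0, "ry": 0, "rz": 0}
  ]
}}

```text
clock: 15.13
tool_pos: [0.4652, -0.1539, 0.1488]
tool_rot: [-2.233, -2.202, 0.002]
force: [-0.9, 0.1, 0.3]
finger_gap: 0.704
gripper_force: 0.0
```

Request:
{"fn": "drive_tool", "kwargs": {
  "motion": [
    {"hand": 0.0, "dx": 0, "dy": 0, "dz": 0, "rx": 0, "ry": 0, "rz": 0},
    {"hand": 0.0, "dx": 0, "dy": 0, "dz": 0, "rx": 0, "ry": 0, "rz": 0},
    {"hand": 0.0, "dx": 0, "dy": 0, "dz": 0, "rx": 0, "ry": 0, "rz": 0},
    {"hand": 0.0, "dx": 0, "dy": 0, "dz": 0, "rx": 0, "ry": 0, "rz": 0},
    {"hand": 0.0, "dx": 0, "dy": 0, "dz": 0, "rx": 0, "ry": 0, "rz": 0}
  ],
  "squeeze": 60
}}

```text
clock: 15.55
tool_pos: [0.4668, -0.156, 0.153]
tool_rot: [2.239, 2.202, 0.0]
force: [-3.0, 0.2, 6.9]
finger_gap: 0.116
gripper_force: 58.5
```

```bash
python3 - <<'E'
from h import *
go([.4663,-.155,.15],np.pi/2-.017)
th0=np.arctan2(-.03,.255); r=np.hypot(.03,.255); prev=np.array([-r*np.cos(th0),r*np.sin(th0)])
for th in np.arange(.05,.71,.05):
    q=np.array([-r*np.cos(th0+th),r*np.sin(th0+th)]); print(round(th,2),(q-prev).round(4)); prev=q
E
```

```text
t 15.55 tcp [ 0.4668 -0.156   0.153 ] yaw 1.5541 z [ 1.1e-03 -8.0e-04 -1.0e+00] q1,6 [-0.49  1.09] f [-3.   0.2  6.9] gap 0.116 58.48277986049652
shift [ 0.001  -0.0005  0.003 ] len 0.003
rz 0.0002584066741704305
0.05 [-0.0012  0.0128]
0.1 [-0.0005  0.0128]
0.15 [0.0001 0.0128]
0.2 [0.0007 0.0128]
0.25 [0.0014 0.0128]
0.3 [0.002  0.0127]
0.35 [0.0026 0.0126]
0.4 [0.0033 0.0124]
0.45 [0.0039 0.0122]
0.5 [0.0045 0.012 ]
0.55 [0.0051 0.0118]
0.6 [0.0057 0.0115]
0.65 [0.0062 0.0112]
0.7 [0.0068 0.0109]
```

Request:
{"fn": "drive_tool", "kwargs": {
  "motion": [
    {"hand": 0.0, "dx": 0, "dy": -0.0012, "dz": -0.0128, "rx": 0, "ry": 0, "rz": 0},
    {"hand": 0.0, "dx": 0, "dy": -0.0005, "dz": -0.0128, "rx": 0, "ry": 0, "rz": 0},
    {"hand": 0.0, "dx": 0, "dy": 0.0001, "dz": -0.0128, "rx": 0, "ry": 0, "rz": 0},
    {"hand": 0.0, "dx": 0, "dy": 0.0007, "dz": -0.0128, "rx": 0, "ry": 0, "rz": 0},
    {"hand": 0.0, "dx": 0, "dy": 0.0014, "dz": -0.0128, "rx": 0, "ry": 0, "rz": 0}
  ]
}}

```text
clock: 15.97
tool_pos: [0.4669, -0.156, 0.2164]
tool_rot: [-2.24, -2.202, 0.001]
force: [1.9, -0.4, -6.4]
finger_gap: 0.115
gripper_force: 58.4
```

Request:
{"fn": "drive_tool", "kwargs": {
  "motion": [
    {"hand": 0.0, "dx": 0, "dy": 0.002, "dz": -0.0127, "rx": 0, "ry": 0, "rz": 0},
    {"hand": 0.0, "dx": 0, "dy": 0.0026, "dz": -0.0126, "rx": 0, "ry": 0, "rz": 0},
    {"hand": 0.0, "dx": 0, "dy": 0.0033, "dz": -0.0124, "rx": 0, "ry": 0, "rz": 0},
    {"hand": 0.0, "dx": 0, "dy": 0, "dz": 0, "rx": 0, "ry": 0, "rz": 0},
    {"hand": 0.0, "dx": 0, "dy": 0, "dz": 0, "rx": 0, "ry": 0, "rz": 0}
  ]
}}

```text
clock: 16.38
tool_pos: [0.4743, -0.1561, 0.2538]
tool_rot: [-2.24, -2.202, 0.002]
force: [-5.3, -1.4, -4.0]
finger_gap: 0.11
gripper_force: 59.1
```

```bash
python3 - <<'E'
from h import *
go([.4663,-.155,.15],np.pi/2-.017)
a,_,_=snap('scene'); b,_,_=snap('side'); c,_,_=snap('wrist')
save('scene3',a);save('side3',b);save('wrist3',c)
A=cv2.resize(a[180:240,250:310],(400,400),interpolation=cv2.INTER_CUBIC);B=cv2.resize(b[140:200,300:360],(400,400),interpolation=cv2.INTER_CUBIC)
save('c4',np.hstack([A,B]))
E
```

```text
t 16.38 tcp [ 0.4743 -0.1561  0.2538] yaw 1.5538 z [-1.2e-03 -5.0e-04 -1.0e+00] q1,6 [-0.49  1.1 ] f [-5.3 -1.4 -4. ] gap 0.11 59.1064989566803
shift [ 0.001  -0.0079  0.1038] len 0.104
rz -7.799064697611158e-06
```

View pics/c4.png

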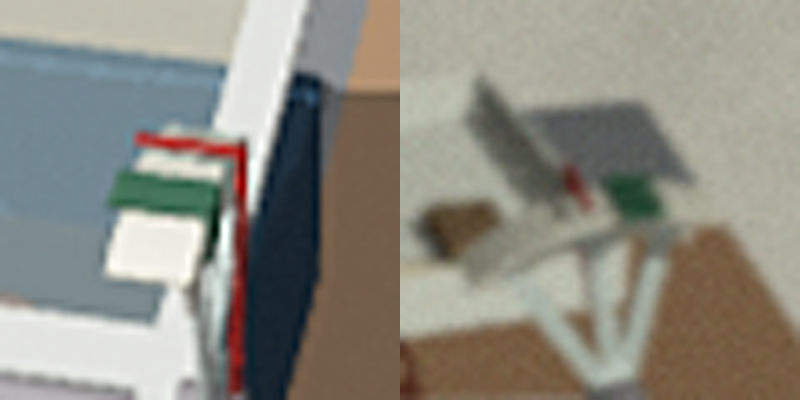

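The scene crop shows the red pointer across the rim (about px (277,202)), just before the green band (about (275,208)). The side crop shows the pointer at about (326,168) left of the band at (335,170), so the lid needs roughly another 0.1 rad or more. I'll measure it numerically.

```bash
cat > ptr.py <<'E'
from h import *
yaw=-.017; c,s=np.cos(yaw),np.sin(yaw); ax=np.array([-s,c,0])
def cyl(uv,m,hx,r=.105):
    f=210/np.tan(np.radians(m['fov_y'])/2); T=np.array(m['world_from_camera'])
    uv=np.atleast_2d(uv); D=np.stack([(uv[:,0]-m['cx'])/f,-(uv[:,1]-m['cy'])/f,-np.ones(len(uv))],1)@T[:3,:3].T
    o=T[:3,3]-np.array([hx,-.156,.2]); d2=D-np.outer(D@ax,ax); o2=o-ax*(o@ax)
    A=(d2**2).sum(1);B=d2@o2;C=o2@o2-r*r; t=(-B-np.sqrt(np.maximum(B*B-A*C,0)))/A; X=o+t[:,None]*D
    return np.arctan2(X[:,2],-(X[:,0]*c+X[:,1]*s)), X@ax
def report(imgs):
    for n,p,hx,(u0,u1,v0,v1) in imgs:
        m=manip.camera_model(n); hsv=cv2.cvtColor(np.ascontiguousarray(p),cv2.COLOR_RGB2HSV).astype(int); H,S,V=hsv[...,0],hsv[...,1],hsv[...,2]
        k=np.zeros(H.shape,bool); k[v0:v1,u0:u1]=1
        g=np.argwhere(k&(H>40)&(H<90)&(S>80)&(V>40))[:,::-1]; r=np.argwhere(k&((H<9)|(H>170))&(S>90)&(V>60))[:,::-1]
        ga,gy=cyl(g,m,hx); out=[n,len(g),'band %.3f..%.3f mid %.3f y %.3f..%.3f'%(*np.percentile(ga,[3,97]),ga.mean(),gy.min(),gy.max())]
        for h in (0,.004,.008):
            ra,ry=cyl(r,m,hx,.105+h); j=(ry>.145)&(ry<.172)
            if j.any(): out.append('h%.3f n%d ptr %.3f diff %.3f'%(h,j.sum(),ra[j].mean(),ga.mean()-ra[j].mean()))
        print(*out)
def both(): 
    return [('scene',snap('scene')[0],.7245,(255,310,180,235)),('side',snap('side')[0],.7225,(300,365,140,200))]
E
python3 - <<'E'
from ptr import *
L=lambda n:cv2.imread(f'pics/{n}.png')[...,::-1]
report([('scene',L('scene3'),.7245,(255,310,180,235)),('side',L('side3'),.7225,(300,365,140,185))])
E
```

```text
scene 82 band 1.432..1.700 mid 1.527 y 0.137..0.177 h0.000 n19 ptr 1.158 diff 0.368 h0.004 n19 ptr 1.255 diff 0.272 h0.008 n18 ptr 1.326 diff 0.201
side 26 band 1.494..1.619 mid 1.554 y 0.142..0.170 h0.000 n3 ptr 1.356 diff 0.199 h0.004 n5 ptr 1.348 diff 0.206 h0.008 n7 ptr 1.344 diff 0.211
```

Request:
{"fn": "drive_tool", "kwargs": {
  "motion": [
    {"hand": 0.0, "dx": 0, "dy": 0.0039, "dz": -0.0122, "rx": 0, "ry": 0, "rz": 0},
    {"hand": 0.0, "dx": 0, "dy": 0.0045, "dz": -0.012, "rx": 0, "ry": 0, "rz": 0},
    {"hand": 0.0, "dx": 0, "dy": 0.0051, "dz": -0.0118, "rx": 0, "ry": 0, "rz": 0},
    {"hand": 0.0, "dx": 0, "dy": 0.0028, "dz": -0.0058, "rx": 0, "ry": 0, "rz": 0},
    {"hand": 0.0, "dx": 0, "dy": 0, "dz": 0, "rx": 0, "ry": 0, "rz": 0}
  ]
}}

```text
clock: 16.95
tool_pos: [0.4899, -0.1564, 0.2962]
tool_rot: [-2.24, -2.201, 0.004]
force: [-12.3, -0.4, 0.6]
finger_gap: 0.112
gripper_force: 59.1
```

Request:
{"fn": "drive_tool", "kwargs": {
  "motion": [
    {"hand": 0.0, "dx": 0, "dy": 0, "dz": 0, "rx": 0, "ry": 0, "rz": 0},
    {"hand": 0.0, "dx": 0, "dy": 0, "dz": 0, "rx": 0, "ry": 0, "rz": 0}
  ]
}}

```text
clock: 17.12
tool_pos: [0.4894, -0.1564, 0.2952]
tool_rot: [-2.239, -2.2, 0.005]
force: [-12.1, -2.5, 0.7]
finger_gap: 0.109
gripper_force: 59.0
```

```bash
python3 - <<'E'
from ptr import *
go([.4663,-.155,.15]); b=both(); save('scene4',b[0][1]); save('side4',b[1][1]); report(b)
s,p,_=pose(); print('theta',np.arcsin((p[2]-.153-.03)/.2568)+.1171)
E
```

```text
t 17.12 tcp [ 0.4894 -0.1564  0.2952] yaw 1.5533 z [-3.9e-03 -4.0e-04 -1.0e+00] q1,6 [-0.47  1.12] f [-12.1  -2.5   0.7] gap 0.109 59.031994342803955
shift [ 0.0011 -0.0225  0.1453] len 0.147
scene 75 band 1.456..1.669 mid 1.537 y 0.136..0.177 h0.000 n20 ptr 1.400 diff 0.137 h0.004 n21 ptr 1.455 diff 0.082 h0.008 n20 ptr 1.504 diff 0.033
side 8 band 1.518..1.621 mid 1.578 y 0.142..0.167 h0.000 n3 ptr 1.547 diff 0.031 h0.004 n5 ptr 1.528 diff 0.050 h0.008 n9 ptr 1.512 diff 0.065
theta 0.568928221474116
```

```bash
python3 - <<'E'
from ptr import *
L=lambda n:np.ascontiguousarray(cv2.imread(f'pics/{n}.png')[...,::-1])
for n,files,hx,(u0,u1,v0,v1),yr in [('scene',['scene0','scene2','scene3'],.7245,(255,310,180,235),(.138,.168)),('side',['side0','side2','side3'],.7225,(318,350,150,185),(.14,.175))]:
    m=manip.camera_model(n)
    for f in files+[n+'4']:
        p=L(f).astype(float); K=8; q=cv2.resize(p[v0:v1,u0:u1],None,fx=K,fy=K,interpolation=cv2.INTER_LINEAR)
        gr=q[...,1]-(q[...,0]+q[...,2])/2; rd=q[...,0]-(q[...,1]+q[...,2])/2
        v,u=np.mgrid[:q.shape[0],:q.shape[1]]; uv=np.stack([(u+.5)/K-.5+u0,(v+.5)/K-.5+v0],-1)
        o=[f]
        for im,h,nm in ((gr,0,'band'),(rd,.008,'ptr')):
            a,y=cyl(uv.reshape(-1,2),m,hx,.105+h); a=a.reshape(im.shape); y=y.reshape(im.shape); 
            mk=(im>.5*np.percentile(im[(y>yr[0])&(y<yr[1])],99.5))&(y>yr[0])&(y<yr[1])
            k,l,st,_=cv2.connectedComponentsWithStats(mk.astype(np.uint8)); i=1+st[1:,4].argmax(); mk=l==i
            # per-y-bin midrange
            mids=[(a[mk&(abs(y-b)<.001)].min()+a[mk&(abs(y-b)<.001)].max())/2 for b in np.arange(*yr,.002) if (mk&(abs(y-b)<.001)).sum()>3]
            wid=[np.ptp(a[mk&(abs(y-b)<.001)]) for b in np.arange(*yr,.002) if (mk&(abs(y-b)<.001)).sum()>3]
            o.append('%s max %.0f mid %.3f (sd %.3f) width %.3f n%d'%(nm,im[mk].max(),np.mean(mids),np.std(mids),np.mean(wid),len(mids)))
        print(*o)
E
```

```text
scene0 band max 41 mid 1.509 (sd 0.003) width 0.199 n15 ptr max 148 mid 0.926 (sd 0.025) width 0.147 n15
scene2 band max 41 mid 1.509 (sd 0.004) width 0.199 n15 ptr max 147 mid 0.930 (sd 0.031) width 0.156 n15
scene3 band max 40 mid 1.510 (sd 0.004) width 0.199 n15 ptr max 156 mid 1.320 (sd 0.002) width 0.080 n14
scene4 band max 45 mid 1.531 (sd 0.002) width 0.152 n15 ptr max 162 mid 1.500 (sd 0.001) width 0.055 n14
side0 band max 28 mid 1.567 (sd 0.006) width 0.181 n18 ptr max 11 mid 1.844 (sd 0.045) width 0.198 n18
side2 band max 27 mid 1.565 (sd 0.004) width 0.180 n18 ptr max 11 mid 1.846 (sd 0.042) width 0.194 n18
side3 band max 30 mid 1.565 (sd 0.003) width 0.174 n18 ptr max 49 mid 1.348 (sd 0.003) width 0.060 n18
side4 band max 27 mid 1.611 (sd 0.031) width 0.103 n18 ptr max 45 mid 1.517 (sd 0.002) width 0.057 n18
```

Request:
{"fn": "drive_tool", "kwargs": {
  "motion": [
    {"hand": 0.0, "dx": 0, "dy": 0.0005, "dz": -0.0035, "rx": 0, "ry": 0, "rz": 0},
    {"hand": 0.0, "dx": 0, "dy": 0.0005, "dz": -0.0035, "rx": 0, "ry": 0, "rz": 0},
    {"hand": 0.0, "dx": 0, "dy": 0, "dz": 0, "rx": 0, "ry": 0, "rz": 0},
    {"hand": 0.0, "dx": 0, "dy": 0, "dz": 0, "rx": 0, "ry": 0, "rz": 0},
    {"hand": 0.0, "dx": 0, "dy": 0, "dz": 0, "rx": 0, "ry": 0, "rz": 0}
  ]
}}

```text
clock: 17.63
tool_pos: [0.4925, -0.1565, 0.302]
tool_rot: [-2.24, -2.203, 0.0]
force: [1.3, -1.6, -7.6]
finger_gap: 0.112
gripper_force: 58.6
```

```bash
python3 - <<'E'
from ptr import *
go([.4663,-.155,.15]); s,p,_=pose(); print('theta',np.arcsin((p[2]-.153-.03)/.2568)+.1171)
old={'scene':np.load('/tmp/scene.npz'),'side':np.load('/tmp/side.npz')}
def masks(p,w,n):
    hsv=cv2.cvtColor(np.ascontiguousarray(p),cv2.COLOR_RGB2HSV).astype(int);H,S,V=hsv[...,0],hsv[...,1],hsv[...,2]
    k=(w[...,2]>.27)&(w[...,2]<.34)&(w[...,0]>.6)&(w[...,0]<.8)&(w[...,1]>-.03)&(w[...,1]<.04)
    return k&(H>40)&(H<90)&(S>80), k&((H<9)|(H>170))&(S>110)
def pol(X,hx):
    e=X-np.array([hx,-.156,.2]); a=-(e[...,0]*c+e[...,1]*s); return np.hypot(a,e[...,2]),np.arctan2(e[...,2],a),e@ax
for n,hx in (('scene',.7245),('side',.7225)):
    g,_=masks(old[n]['p'],old[n]['w'],n); r,a,y=pol(old[n]['w'][g],hx); print(n,'band r %.4f ang %.3f [%.3f %.3f] n%d y %.3f'%(np.median(r),a.mean(),a.min(),a.max(),len(a),y.mean()))
    p,d,m=snap(n); save(n+'5',p); w=world(d,m); _,rd=masks(p,w,n); r,a,y=pol(w[rd],hx); 
    for lo,hi in ((.13,.15),(.15,.165),(.165,.19)):
        j=(y>lo)&(y<hi)
        if j.any(): print('   ptr y',lo,'r %.4f ang %.3f n%d'%(np.median(r[j]),np.median(a[j]),j.sum()))
E
```

```text
t 17.63 tcp [ 0.4925 -0.1565  0.302 ] yaw 1.5539 z [-1.e-04 -0.e+00 -1.e+00] q1,6 [-0.47  1.12] f [ 1.3 -1.6 -7.6] gap 0.112 58.63544404506683
shift [ 0.001  -0.0262  0.152 ] len 0.154
theta 0.5989482675693266Traceback (most recent call last):
  File "<stdin>", line 11, in <module>
  File "<stdin>", line 9, in pol
TypeError: unsupported operand type(s) for *: 'float' and 'dict'
```

```bash
cat > dep.py <<'E'
from ptr import *
def masks(p,w):
    hsv=cv2.cvtColor(np.ascontiguousarray(p),cv2.COLOR_RGB2HSV).astype(int);H,S,V=hsv[...,0],hsv[...,1],hsv[...,2]
    k=(w[...,2]>.27)&(w[...,2]<.34)&(w[...,0]>.6)&(w[...,0]<.8)&(w[...,1]>-.03)&(w[...,1]<.04)
    return k&(H>40)&(H<90)&(S>80), k&((H<9)|(H>170))&(S>110)
def pol(X,hx):
    e=X-np.array([hx,-.156,.2]); a=-(e[...,0]*c+e[...,1]*s); return np.hypot(a,e[...,2]),np.arctan2(e[...,2],a),e@ax
for n,hx in (('scene',.7245),('side',.7225)):
    z=np.load(f'/tmp/{n}.npz'); g,_=masks(z['p'],z['w']); r,a,y=pol(z['w'][g],hx); j=(y>.14)&(y<.17); r,a,y=r[j],a[j],y[j]
    print(n,'band r %.4f ang %.3f [%.3f %.3f] n%d y %.3f'%(np.median(r),a.mean(),a.min(),a.max(),len(a),y.mean()))
    p,d,m=snap(n); save(n+'5',p); w=world(d,m); g2,rd=masks(p,w); r,a,y=pol(w[rd],hx)
    for lo,hi in ((.13,.15),(.15,.165),(.165,.19)):
        j=(y>lo)&(y<hi)
        if j.any(): print('   ptr y',lo,'r %.4f ang %.3f n%d'%(np.median(r[j]),np.median(a[j]),j.sum()))
    r,a,y=pol(w[g2],hx); print('   green now ang',np.sort(a).round(2))
E
python3 dep.py
```

```text
scene band r 0.1069 ang 1.536 [1.415 1.641] n64 y 0.155
   ptr y 0.13 r 0.1135 ang 1.542 n6
   ptr y 0.15 r 0.1139 ang 1.547 n10
   ptr y 0.165 r 0.1109 ang 1.554 n21
   green now ang [1.49 1.49 1.49 1.5  1.5  1.51 1.51 1.52 1.52 1.52 1.52 1.52 1.52 1.53
 1.53 1.53 1.53 1.53 1.53 1.54 1.54 1.55 1.55 1.55 1.55 1.55 1.55 1.56
 1.56 1.56 1.57 1.57 1.57 1.57 1.58 1.58 1.58 1.58 1.58 1.59 1.59 1.59
 1.59 1.59 1.59 1.59 1.6  1.6  1.6  1.6  1.6  1.6  1.61 1.61 1.62 1.62
 1.62 1.62 1.63 1.63]
side band r 0.1071 ang 1.548 [1.488 1.609] n21 y 0.154
   ptr y 0.13 r 0.1124 ang 1.553 n4
   ptr y 0.15 r 0.1128 ang 1.557 n5
   ptr y 0.165 r 0.1134 ang 1.540 n2
   green now ang [1.48 1.5  1.5  1.5  1.51 1.52 1.52 1.53 1.53 1.55 1.58 1.61]
```

Request:
{"fn": "drive_tool", "kwargs": {
  "motion": [
    {"hand": 0.0, "dx": 0, "dy": 0, "dz": 0, "rx": 0, "ry": 0, "rz": 0},
    {"hand": 0.0, "dx": 0, "dy": 0, "dz": 0, "rx": 0, "ry": 0, "rz": 0},
    {"hand": 0.0, "dx": 0, "dy": 0, "dz": 0, "rx": 0, "ry": 0, "rz": 0},
    {"hand": 0.0, "dx": 0, "dy": 0, "dz": 0, "rx": 0, "ry": 0, "rz": 0}
  ]
}}

```text
clock: 18.07
tool_pos: [0.4926, -0.1565, 0.3022]
tool_rot: [2.24, 2.202, 0.0]
force: [3.0, -1.5, -7.3]
finger_gap: 0.111
gripper_force: 58.5
```

```bash
python3 dep.py | grep -v green; python3 -c "
from h import *
go([.4925,-.1565,.302]); print(np.abs(manip.sense()['joint_vel']).max())"
```

```text
scene band r 0.1069 ang 1.536 [1.415 1.641] n64 y 0.155
   ptr y 0.13 r 0.1129 ang 1.537 n8
   ptr y 0.15 r 0.1115 ang 1.534 n9
   ptr y 0.165 r 0.1098 ang 1.545 n20
 1.54 1.54 1.54 1.54 1.54 1.54 1.54 1.55 1.55 1.56 1.56 1.56 1.56 1.56
 1.56 1.56 1.56 1.57 1.57 1.57 1.58 1.58 1.58 1.58 1.58 1.58 1.59 1.59
 1.59 1.59 1.59 1.59 1.59 1.59 1.59 1.59 1.6  1.6  1.6  1.61 1.61 1.61
 1.61 1.62 1.63 1.64 1.66]
side band r 0.1071 ang 1.548 [1.488 1.609] n21 y 0.154
   ptr y 0.13 r 0.1127 ang 1.548 n2
   ptr y 0.15 r 0.1133 ang 1.556 n6
   ptr y 0.165 r 0.1109 ang 1.545 n2
t 18.17 tcp [ 0.4926 -0.1565  0.3022] yaw 1.5538 z [ 2.e-04 -0.e+00 -1.e+00] q1,6 [-0.47  1.12] f [ 4.  -2.3 -8.2] gap 0.113 58.46088409423828
shift [-0.     -0.0001  0.0002] len 0.0
0.0012352008497531035
```

Both cameras put the pointer at the band's middle, and the lid is still.

```bash
python3 -c "
from plant import manip
print(manip.job_done())"
```

```text
the job is handed in; nothing more can be done
None
```

The lock is open, the red key is back in its block, and the lid is held still at about 0.60 rad, with the pointer within about 0.01 rad of the band's middle in both cameras; the job is handed in at about 18 s (I viewed 11 pictures, one over the limit of 10).

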